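Load a feed roller into the guarded test station

TASK

Lift the clear hinged guard of the small blue test station by its orange bar until it stands upright or leans back past upright. Then stand the light grey feed roller, its thin stub up, in the round nest inside, and lower the guard fully closed over it.

Things in the scene. Friction and masses are not known exactly. Their poses are not given: they have to be found in the camera images.
- nest (a point): Centre of the nest floor in the fixed blue station, 39 mm above the worktop. Round black rim: 56 mm inside, 71 outside, 6 higher than the floor (keep fingertips above it). z up, x from the station's front to its hinge, y along the hinge. Hinge axis: 80 mm from here in x, 61 above. From here, side walls 91 mm off in +-y rise 56, a front kerb 75 mm off in -x rises 21.
- guard (a joint): Angle of the clear guard, rad: 0 closed (level, on its stop), 1.57 upright, 1.9 end of travel, leaning back. May start slightly ajar. A stiff friction hinge: it stays at any angle; about 4 N at the bar lifts it, 1 to 3 N lowers it.
- guard_bar (a point): Middle of the guard's orange round bar (moves with it): 10 mm thick, 118 long along y, 193 from the hinge axis, level with it when closed. Thin arms 55 mm either side of the middle join it to the guard, whose frame starts 33 mm behind the bar, with a 24 mm lip downward when closed. The bar can turn between fingers that keep pointing down. Axes: the nest's when closed.
- roller_mid (a point): Centre (half-way up) of the light grey feed roller standing on the worktop: cylinder 40 mm in diameter, 54 high over all with a thinner stub on top (from 46 up), 0.11 to 0.23 kg; z up through the stub. A black roller of the same shape and a pale block with a black thumb screw stand near it and are not wanted.
There are look-alikes about, which are no part of the job. What is shaped like the part that bears roller_mid but yellow is not meant.

How it is judged:
By the outcome, as a careful person would: the job done as asked, in the order asked, and still so for the second after the job is handed in, with the robot touching nothing.
It also fails if it takes over 72 s, if anything falls off the work surface, if the arm or the gripper's body presses on something with over 40 N, if the wrist force passes 120 N, or if a joint passes its speed limit or range.

ROBOT

A 6-joint arm with a two-finger parallel gripper is mounted at the origin on a cart in front of the work surface, level with it; the furniture and walls round the work are solid. World frame = base frame: x ahead of the robot, y to its left, z up, the work surface at z = 0. Lengths are in mm, angles in rad, forces in N, time in s.
With the tool pointing down it reaches from about 250 to 800 mm from the base axis. Payload 3.9 kg.
Tool frame: the origin (TCP) lies between the finger pads; the fingertips stand 19 mm ahead of it and the grasp point (between the pads) is the TCP; x points along the fingers, z is the direction in which the jaws open and shut, and the axes are right-handed (so a half turn about x gives the same grasp; the last joint's range is limited). The gripper opens to 85 mm and grips with 20 to 120 N. Pads are 22 mm wide; open, the fingers measure 114 mm over their backs; the gripper's body (76 mm by 85 mm) begins 54 mm behind the grasp point. The pads swing forward as they close: fully open they stand 13 mm farther back than shut.
Start: joints at [1.22, 0.26, -0.138, 1.173, 0, 1.571], TCP at [180.411, 493.018, 229.604] pointing down, gripper open.
Joint ranges: [-2.78, 2.78], [-0.83, 1.72], [-1.28, 1.37], [-1.9, 2.12], [-1.57, 1.48], [-3.14, 3.14]. Speed limits (rad/s): [2.57, 2.57, 3.14, 3.14, 3.14, 3.14].

INTERFACE

Orientations are given as [roll, pitch, yaw] about the fixed x, y, z axes, in that order (R = Rz(yaw) Ry(pitch) Rx(roll)).
In Python, from plant import robot, optics gives the robot as it stands.
- The arm moves only by the shell command python3 -m jog 'ROWS'. ROWS is JSON, one flat list of numbers, 5 for each row, row after row: the opening, from -1 (shut) to 1 (fully open), so that 0 is half open, then the shift along the tool's x, y, z in mm, then the turn about the tool's x in rad. A call has 1 to 5 rows; each row shifts and turns the commanded pose from where the row before left it, along the tool's axes as they then stand; what a row does not reach is not made up. A row lasts 1/10 s, in which the tool goes at most 50 mm and 8.59 degrees, less where a joint would pass 70% of its speed; a pose out of reach is approached as far as the arm can. A call is refused whole if a number of a shift passes 50 or a number of a turn 0.15, either way. A call with a gripper value outside its range is refused whole. The fingers move at their own pace and stop on an object; the grip force is fixed at half the most. Time passes only in rows, so rows that do not move let the fingers close. It gives the time, the measured TCP pose, the force and the opening at its end, in the units of the state.
- robot.state(): the state, without advancing time (a new reading comes with each control period).
- optics.get_image(name): name is "scene" or "side" or "wrist"; returns the picture (420x560x3 uint8, red, green, blue); there is no depth.
- optics.get_calibration(name): a dict with "camera_matrix" (3x3 intrinsics, pixels), "extrinsics" (4x4, takes a point from camera to world coordinates); the wrist camera has in their place "T_tool_cam" (4x4, takes a point from camera to tool coordinates, whose origin is the TCP and whose axes are the tool frame's). Camera axes: x right, y down, z forward; pixel columns grow to the right and rows downward; lengths in mm; the calibration is good to about 2 mm. The wrist camera is an equidistant fisheye: a pixel r from the principal point sees the ray r / f radians off the axis. A picture is of the moment at which its call begins: read the wrist's pose just before it. get_calibration takes no time and is no camera call.
- robot.hand_in(): hands the job in, once; it reports no verdict.
The state is a dict: "clock": time; "joint_pos": joint angles; "joint_velocities": joint speeds; "joint_torque": joint torques, N m; "position": TCP position; "orientation": TCP orientation; "ft_force": force on the tool from outside, world axes, zero at the start; "torque": the same for the moment, N m; "opening": finger opening in mm.
Only numpy, scipy, OpenCV 4.12 (cv2) and the standard library are available. Lean on these libraries where they do the work, as an engineer would, in place of code of your own. Each camera call takes 0.05 s, during which the arm holds its last target.

## Working session

There is one attempt and no reset: what is moved stays moved. The work goes in short steps, Python scripts to look and compute and a shell command to move; the robot and the scene stay as the last step left them, time stands still between calls to the robot, and variables do not carry over. Pictures are saved under pics/ and viewed, and the job is handed in when it is done.

```bash
ls; mkdir -p pics; python3 - <<'E'
from plant import robot, optics
import cv2
s=robot.state();print(s)
for n in ["scene","side","wrist"]:
    im=optics.get_image(n);cv2.imwrite(f"pics/{n}0.png",im[:,:,::-1])
    print(n,optics.get_calibration(n))
E
```

```text
pics
{'clock': 0.0, 'joint_pos': array([ 1.22002252e+00,  2.60666634e-01, -1.39362985e-01,  1.17270398e+00,
        7.21090510e-06,  1.57077061e+00]), 'joint_velocities': array([-0.00221966, -0.00078768,  0.00010301,  0.00026658, -0.00112092,
        0.00029986]), 'joint_torque': array([ 2.15178014e-03, -4.05675960e+01,  2.53924048e+01,  1.86918204e-02,
        3.22951319e-04, -7.71786741e-07]), 'position': array([180.16627837, 492.39126946, 228.77632542]), 'orientation': array([ 3.13784476,  1.56885904, -1.92529232]), 'ft_force': array([-0.42930099, -0.0424262 ,  0.02683325]), 'torque': array([ 0.01542764, -0.05959196,  0.00047329]), 'opening': 85.37055831684242}
scene {'camera_matrix': array([[407.06291646,   0.        , 278.73659394],
       [  0.        , 407.06291646, 200.39782606],
       [  0.        ,   0.        ,   1.        ]]), 'extrinsics': array([[ 6.42744999e-01, -4.45024350e-01,  6.23564106e-01,
        -4.51033019e+01],
       [-7.65839560e-01, -3.93660338e-01,  5.08449906e-01,
        -4.72842004e+02],
       [ 1.91998673e-02, -8.04353695e-01, -5.93840466e-01,
     
[... 476 characters left out ...]
 [-4.31609767e-03, -8.47992647e-01, -5.29990417e-01,
         6.64298022e+02],
       [ 0.00000000e+00,  0.00000000e+00,  0.00000000e+00,
         1.00000000e+00]])}
wrist {'camera_matrix': array([[325.1922621 ,   0.        , 282.49146903],
       [  0.        , 325.1922621 , 213.332595  ],
       [  0.        ,   0.        ,   1.        ]]), 'T_tool_cam': array([[-1.20076979e-03, -2.99394844e-01,  9.54128548e-01,
        -1.45536772e+02],
       [ 1.48456390e-04, -9.54129278e-01, -2.99394887e-01,
         7.73437026e+01],
       [ 9.99999268e-01, -2.17857856e-04,  1.19013669e-03,
         2.51187033e-01],
       [ 0.00000000e+00,  0.00000000e+00,  0.00000000e+00,
         1.00000000e+00]])}
```

View pics/scene0.png

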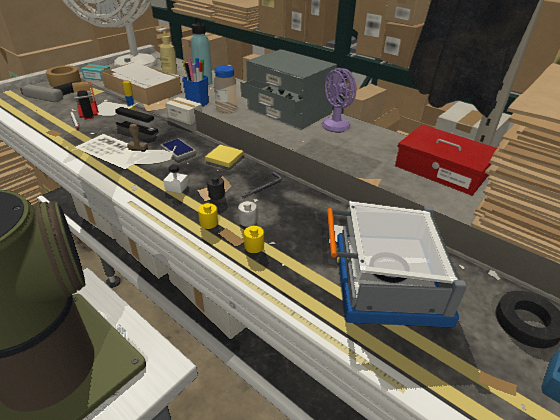

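View pics/side0.png

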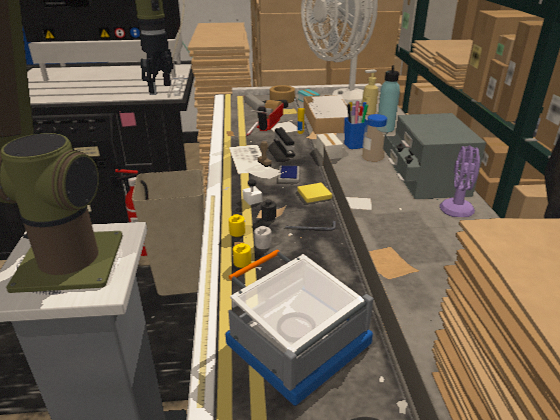

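View pics/wrist0.png

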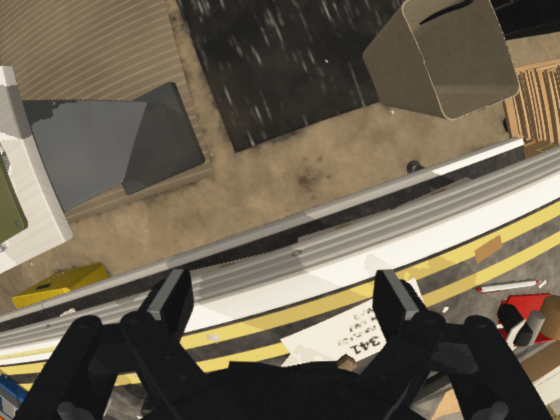

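```bash
python3 - <<'E'
import cv2
a=cv2.imread("pics/scene0.png");b=cv2.imread("pics/side0.png")
def c(im,x0,y0,x1,y1,f,n):
    o=cv2.resize(im[y0:y1,x0:x1],None,fx=f,fy=f,interpolation=cv2.INTER_CUBIC)
    for i in range(x0,x1,20): cv2.putText(o,str(i),((i-x0)*f,10),0,.35,(0,0,255),1);cv2.line(o,((i-x0)*f,12),((i-x0)*f,18),(0,0,255),1)
    for i in range(y0,y1,20): cv2.putText(o,str(i),(0,(i-y0)*f+4),0,.35,(0,0,255),1)
    cv2.imwrite("pics/"+n,o)
c(a,320,190,480,340,4,"s1.png");c(a,160,160,300,260,5,"s2.png")
c(b,215,240,385,390,4,"d1.png");c(b,220,170,340,270,5,"d2.png")
E
```

```text
(no output)
```

View pics/s1.png

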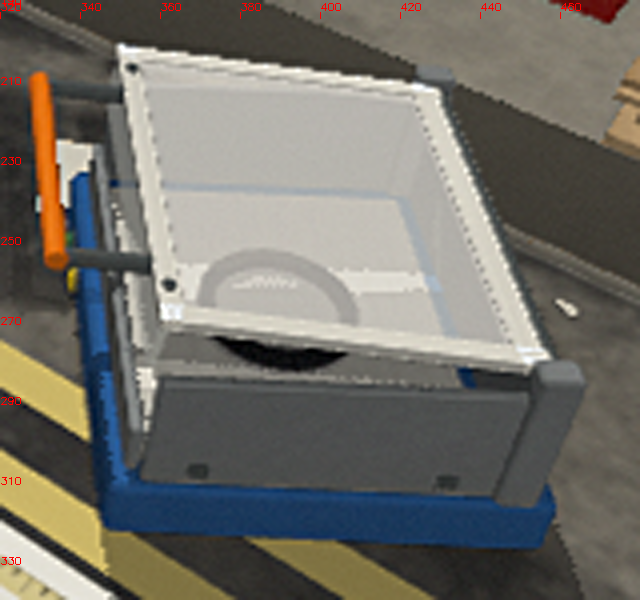

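View pics/s2.png

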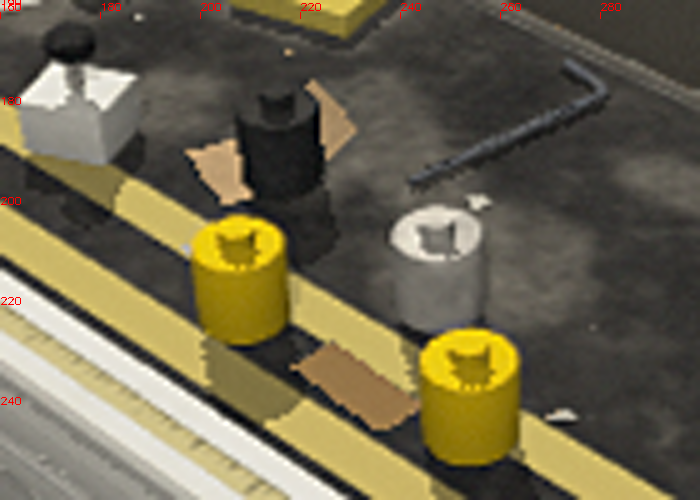

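View pics/d1.png

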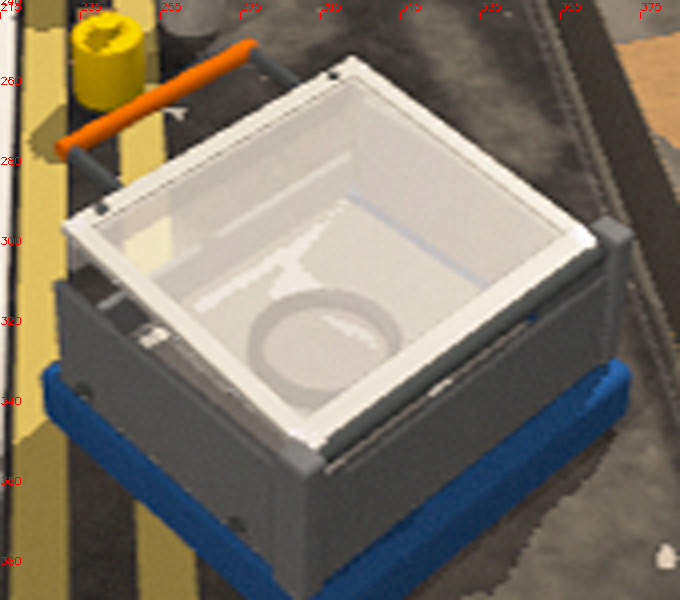

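View pics/d2.png

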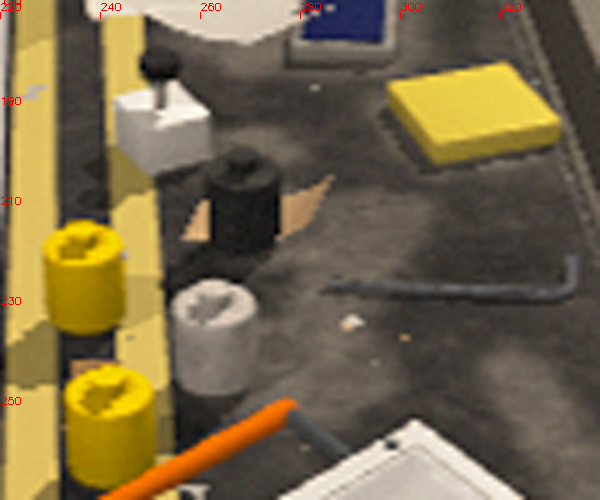

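```bash
cat > h.py <<'E'
import numpy as np, cv2
from scipy.spatial.transform import Rotation as Rn
from plant import robot, optics
C={n:optics.get_calibration(n) for n in ["scene","side","wrist"]}
def P(n):
    E=np.linalg.inv(C[n]["extrinsics"]);return C[n]["camera_matrix"]@E[:3]
def tri(a,b):
    X=cv2.triangulatePoints(P("scene"),P("side"),np.array(a,float).reshape(2,1),np.array(b,float).reshape(2,1))[:,0];X=X[:3]/X[3]
    e=[np.linalg.norm(proj(n,X)-p) for n,p in (("scene",a),("side",b))]
    return X,e
def proj(n,X):
    q=P(n)@np.append(X,1);return q[:2]/q[2]
def ray(n,p,z):
    E=C[n]["extrinsics"];d=E[:3,:3]@np.linalg.inv(C[n]["camera_matrix"])@[p[0],p[1],1];o=E[:3,3]
    return o+d*(z-o[2])/d[2]
def toolT():
    s=robot.state();T=np.eye(4);T[:3,:3]=Rn.from_euler("xyz",s["orientation"]).as_matrix();T[:3,3]=s["position"];return T
def wray(p,z,T):
    W=T@C["wrist"]["T_tool_cam"];K=C["wrist"]["camera_matrix"]
    u=(np.array(p,float)-K[:2,2])/K[0,0];r=np.linalg.norm(u)
    d=np.append(u/r*np.sin(r),np.cos(r));d=W[:3,:3]@d;o=W[:3,3]
    return o+d*(z-o[2])/d[2]
def wproj(X,T):
    W=np.linalg.inv(T@C["wrist"]["T_tool_cam"]);K=C["wrist"]["camera_matrix"];c=(W@np.append(X,1))[:3]
    r=np.arctan2(np.hypot(c[0],c[1]),c[2]);return K[:2,2]+K[0,0]*r*c[:2]/np.hypot(c[0],c[1])
E
python3 - <<'E'
from h import *
np.set_printoptions(precision=1,suppress=True)
pts=dict(barF=((330,209),(277.5,251)),barN=((334.3,254.5),(231,277.5)),roll=((247.4,206.8),(263,230.6)),
FF=((350.5,202.5),(303,255)),FN=((362,267.5),(231.5,296)),HN=((457,280.5),(293,350)),HF=((430,212),(363,299.5)),nest=((389.5,267),(296,327)))
R={}
for k,(a,b) in pts.items(): R[k],e=tri(a,b);print(k,R[k],e)
print(np.linalg.norm(R['barF']-R['barN']),(R['barF']+R['barN'])/2)
for n,i in (("scene",0),("side",1)): print(ray(n,pts['nest'][i],45),ray(n,pts['roll'][i],46))
T=toolT();print(T)
E
```

```text
barF [ 469.1 -174.3  124.1] [np.float64(0.14727995816271514), np.float64(0.10194121832161178)]
barN [ 378.9 -244.1  121.3] [np.float64(0.343404630520337), np.float64(0.2244906618779961)]
roll [450.8  18.1  44.1] [np.float64(0.5393427553134079), np.float64(0.36018521733842307)]
FF [ 516.6 -188.5  120.8] [np.float64(0.4908056727944133), np.float64(0.35323050529085526)]
FN [ 380.  -294.3  122.8] [np.float64(0.6147223518034505), np.float64(0.40745570696999744)]
HN [ 471.4 -411.4  107. ] [np.float64(1.4079511811405236), np.float64(1.0565954424699007)]
HF [ 605.2 -309.7  108.8] [np.float64(0.4613110746218018), np.float64(0.3688274972827517)]
nest [ 491.2 -298.5   42.7] [np.float64(0.28334230714521796), np.float64(0.21021255945241954)]
114.05793614198359 [ 424.  -209.2  122.7]
[ 488.4 -299.6   45. ] [447.8  15.   46. ]
[ 491.1 -300.3   45. ] [451.   16.8  46. ]
[[ -0.   -0.9   0.3 180.2]
 [ -0.    0.3   0.9 492.5]
 [ -1.   -0.   -0.  228.9]
 [  0.    0.    0.    1. ]]
```

```bash
cat >> h.py <<'E'
def zang(T): return np.degrees(np.arctan2(T[1,2],T[0,2]))
def plan(tgt,zdeg,N,g,T=None,maxprint=True):
    """rows from current pose to target xyz with tool z axis at zdeg"""
    if T is None: T=toolT()
    a0=np.radians(zang(T)); da=np.radians((zdeg-np.degrees(a0)+180)%360-180)
    st=(np.array(tgt,float)-T[:3,3])/N
    for i in range(N):
        a=a0+da*i/N; z=np.array([np.cos(a),np.sin(a),0]);x=np.array([0,0,-1.]);y=np.cross(z,x)
        print("%g,%.1f,%.1f,%.1f,%.3f"%(g,st@x,st@y,st@z,-da/N))
def rep():
    s=robot.state();T=toolT();print("t%.2f pos"%s["clock"],s["position"].round(1),"zang %.1f"%zang(T),"F",s["ft_force"].round(1),"open %.1f"%s["opening"],"q",s["joint_pos"].round(2))
E
python3 - <<'E'
from h import *
for n,s,d in (("yel1",(208,209),None),("yel2",(254,234),None),("blk",(215,183),None)): print(n,ray("scene",s,46))
plan([424,-209,190],-52.2,18,-.35)
E
```

```text
yel1 [387.25304346  72.01623765  46.        ]
yel2 [392.57600734 -55.35927808  46.        ]
blk [464.08996455 133.35399602  46.        ]
-0.35,2.2,-26.1,-31.9,0.118
-0.35,2.2,-29.7,-28.6,0.118
-0.35,2.2,-32.9,-24.9,0.118
-0.35,2.2,-35.6,-20.9,0.118
-0.35,2.2,-37.8,-16.5,0.118
-0.35,2.2,-39.5,-11.9,0.118
-0.35,2.2,-40.6,-7.2,0.118
-0.35,2.2,-41.2,-2.3,0.118
-0.35,2.2,-41.2,2.5,0.118
-0.35,2.2,-40.6,7.4,0.118
-0.35,2.2,-39.4,12.1,0.118
-0.35,2.2,-37.7,16.7,0.118
-0.35,2.2,-35.5,21.0,0.118
-0.35,2.2,-32.8,25.1,0.118
-0.35,2.2,-29.6,28.8,0.118
-0.35,2.2,-26.0,32.1,0.118
-0.35,2.2,-22.0,34.9,0.118
-0.35,2.2,-17.7,37.3,0.118
```

```bash
python3 -m jog '[-0.35,2,-26,-32,0.118, -0.35,2,-30,-29,0.118, -0.35,2,-33,-25,0.118, -0.35,2,-36,-21,0.118, -0.35,2,-38,-16,0.118]'
python3 -m jog '[-0.35,2,-39,-12,0.118, -0.35,2,-41,-7,0.118, -0.35,2,-41,-2,0.118, -0.35,2,-41,3,0.118, -0.35,2,-41,7,0.118]'
python3 -m jog '[-0.35,2,-39,12,0.118, -0.35,2,-38,17,0.118, -0.35,2,-35,21,0.118, -0.35,2,-33,25,0.118, -0.35,2,-30,29,0.118]'
python3 -m jog '[-0.35,2,-26,32,0.118, -0.35,2,-22,35,0.118, -0.35,2,-18,37,0.118, -0.35,0,0,0,0]'
python3 - <<'E'
from h import *
rep();T=toolT()
im=optics.get_image("wrist");cv2.imwrite("pics/w1.png",im[:,:,::-1])
print(wproj([424,-209,122.7],T))
plan([424,-209,190],-52.2,1,-.35)
E
```

```text
clock: 0.65
position: [249.1, 295.7, 219.3]
orientation: [-2.291, 1.57, -1.665]
ft_force: [1.2, -0.0, -0.1]
opening: 28.0
clock: 1.15
position: [317.8, 101.5, 209.6]
orientation: [0.251, 1.57, 0.287]
ft_force: [1.1, 0.2, 0.6]
opening: 27.8
clock: 1.65
position: [386.4, -93.3, 199.5]
orientation: [1.606, 1.57, 1.051]
ft_force: [0.1, 0.0, 0.5]
opening: 27.7
clock: 2.05
position: [429.2, -212.7, 193.1]
orientation: [-0.043, 1.568, -0.953]
ft_force: [-0.3, 1.1, 0.8]
opening: 27.5
t2.05 pos [ 429.2 -212.7  193.1] zang -52.1 F [-0.3  1.1  0.8] open 27.5 q [-0.46  0.2  -0.32  1.05 -0.    2.02]
[274.92393349 227.7689461 ]
-0.35,2.9,-2.2,-3.2,0.004
```

View pics/w1.png

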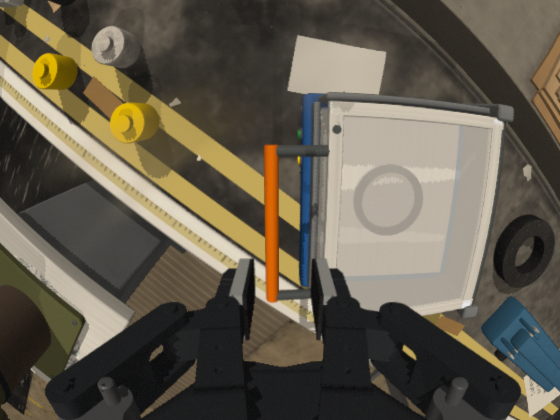

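```bash
python3 - <<'E'
from h import *
np.set_printoptions(precision=1,suppress=True)
s=np.array
T=toolT()
a=wray((271.5,147),122.7,T);b=wray((273,300),122.7,T);m=(a+b)/2;d=a-b
print(a,b,m,np.linalg.norm(d),np.degrees(np.arctan2(d[1],d[0])))
print("nest",wray((388,200),45,T),"roller",wray((112,46),46,T))
plan([m[0],m[1],190],-52.2,1,-.35)
E
```

```text
[ 465.8 -169.9  122.7] [ 373.8 -241.8  122.7] [ 419.8 -205.8  122.7] 116.76557893127972 37.9867734724778
nest [ 488.5 -291.    45. ] roller [447.   15.8  46. ]
-0.35,2.9,-3.5,-8.3,0.004
```

```bash

python3 -m jog '[-0.35,15,-3,-6,0, -0.35,20,0,0,0, -0.35,6,0,0,0, -0.35,0,0,0,0]'
python3 - <<'E'
from h import *
rep();T=toolT()
im=optics.get_image("wrist");cv2.imwrite("pics/w2.png",cv2.resize(im[150:420,150:420,::-1],None,fx=2.2,fy=2.2))
im=optics.get_image("side");cv2.imwrite("pics/d3.png",cv2.resize(im[200:350,200:400,::-1],None,fx=4,fy=4))
E
```

```text
clock: 2.5
position: [420.0, -204.1, 151.9]
orientation: [-2.759, 1.568, 2.621]
ft_force: [-0.2, -0.6, 0.1]
opening: 27.3
t2.50 pos [ 420.  -204.1  151.9] zang -51.7 F [-0.2 -0.6  0.1] open 27.3 q [-0.45  0.21 -0.41  0.95  0.    2.02]
```

View pics/w2.png

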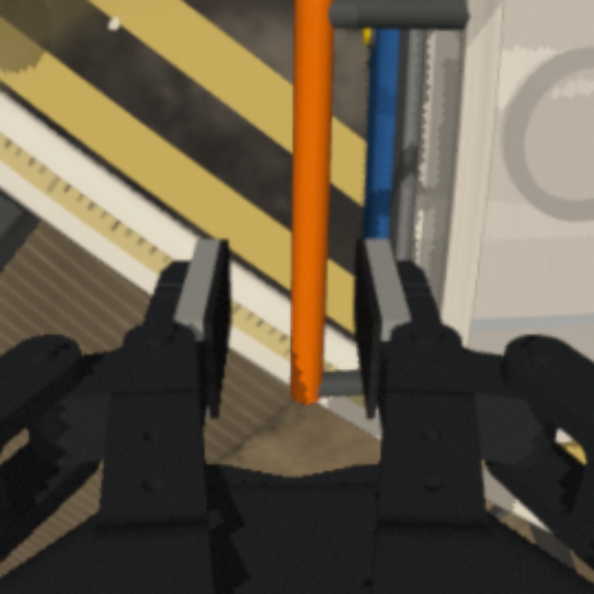

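View pics/d3.png

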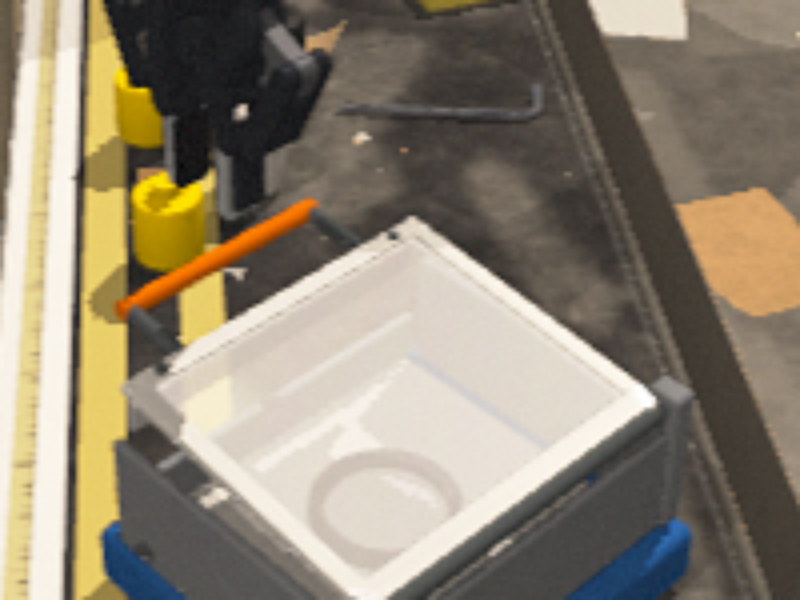

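```bash
python3 - <<'E'
from h import *
T=toolT()
for p in ((150+312/2.2,150+120/2.2),(150+308/2.2,150+330/2.2),(150+306/2.2,150+400/2.2)):
    X=wray(p,122.7,T);print(X.round(1),(np.linalg.inv(T)@np.append(X,1))[:3].round(1))
print((np.linalg.inv(T)@[424,-209,122.7,1])[:3].round(1))
E
```

```text
[ 444.9 -192.   122.7] [30.5 26.5  4.3]
[ 395.2 -230.6  122.7] [ 30.5 -36.4   3.8]
[ 374.6 -246.4  122.7] [ 30.5 -62.4   3.5]
[30.5 -0.4  4.7]
```

```bash

python3 -m jog '[-0.35,0,-2,4,0, -0.35,12,0,0,0, -0.35,11,0,0,0, -0.35,0,0,0,0]'
python3 - <<'E'
from h import *
rep();T=toolT()
im=optics.get_image("wrist");cv2.imwrite("pics/w3.png",cv2.resize(im[150:420,150:420,::-1],None,fx=2.2,fy=2.2))
E
```

```text
clock: 3.0
position: [421.2, -209.5, 128.6]
orientation: [-2.699, 1.568, 2.68]
ft_force: [0.1, 0.1, 0.0]
opening: 27.9
t3.00 pos [ 421.2 -209.5  128.6] zang -51.8 F [0.1 0.1 0. ] open 27.9 q [-0.46  0.24 -0.45  0.89  0.    2.01]
```

View pics/w3.png

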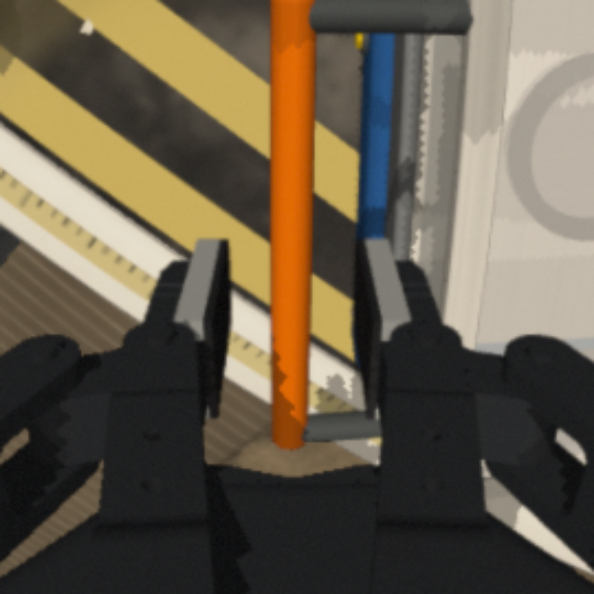

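```bash

python3 -m jog '[-1,0,0,0,0, -1,0,0,0,0, -1,0,0,0,0, -1,0,0,0,0]'
python3 - <<'E'
from h import *
rep();T=toolT()
im=optics.get_image("wrist");cv2.imwrite("pics/w4.png",cv2.resize(im[150:420,150:420,::-1],None,fx=2.2,fy=2.2))
im=optics.get_image("side");cv2.imwrite("pics/d4.png",cv2.resize(im[200:350,200:400,::-1],None,fx=4,fy=4))
# arc plan : station dirs
import math
th0=math.asin(22/193.)
N=17;th1=1.8
for i in range(N):
    a=th0+(th1-th0)*i/N;b=th0+(th1-th0)*(i+1)/N
    print("%.2f x %.1f z %.1f"%(b,-193*(math.sin(b)-math.sin(a)),-193*(math.cos(b)-math.cos(a))))
E
```

```text
clock: 3.45
position: [422.3, -209.9, 129.9]
orientation: [0.366, 1.57, -0.538]
ft_force: [0.4, -0.1, 0.9]
opening: 0.1
t3.45 pos [ 422.3 -209.9  129.9] zang -51.8 F [ 0.4 -0.1  0.9] open 0.1 q [-0.46  0.24 -0.44  0.89 -0.    2.01]
0.21 x -18.9 z 3.1
0.31 x -18.5 z 5.0
0.41 x -17.9 z 6.8
0.51 x -17.1 z 8.5
0.61 x -16.2 z 10.2
0.71 x -15.1 z 11.7
0.81 x -13.9 z 13.2
0.91 x -12.5 z 14.5
1.01 x -11.0 z 15.6
1.11 x -9.4 z 16.7
1.21 x -7.7 z 17.5
1.30 x -5.9 z 18.2
1.40 x -4.1 z 18.7
1.50 x -2.2 z 19.0
1.60 x -0.4 z 19.1
1.70 x 1.5 z 19.1
1.80 x 3.4 z 18.8
```

View pics/w4.png

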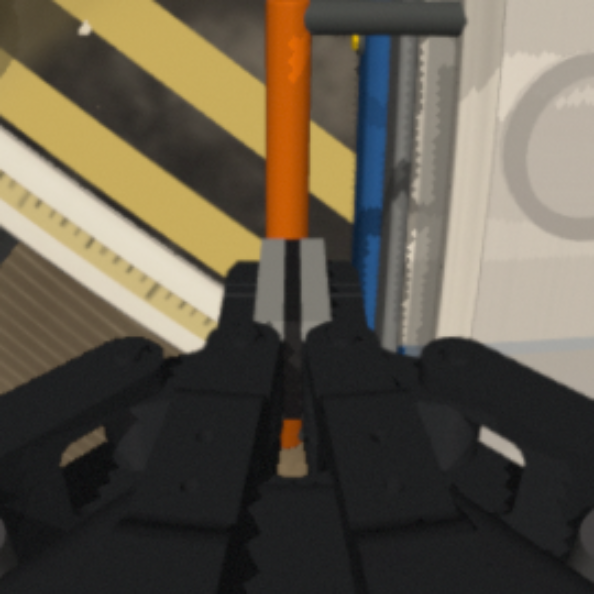

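View pics/d4.png

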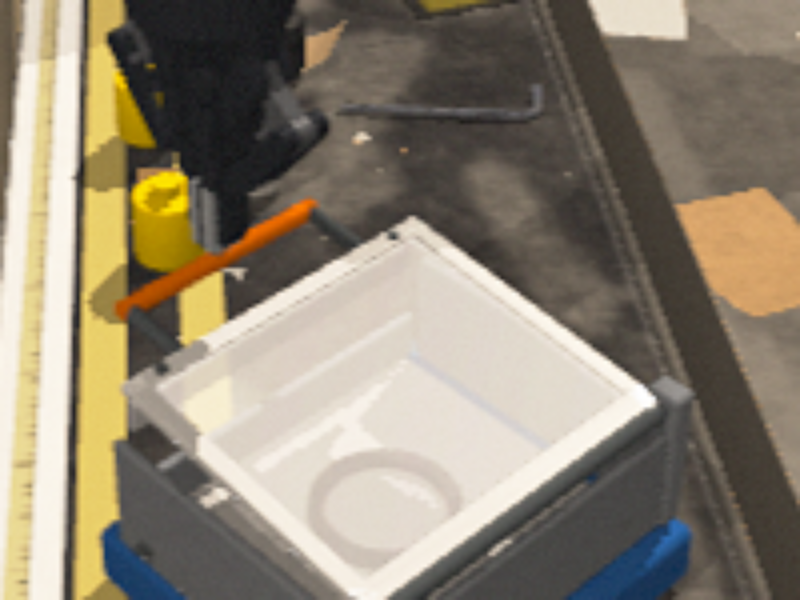

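```bash
python3 - <<'E'
from h import *
rep()
for z in (105,111,117,122,127,135): print(z,proj("side",[422.3,-209.9,z]).round(1),proj("scene",[422.3,-209.9,z]).round(1))
im=optics.get_image("scene");cv2.imwrite("pics/s5.png",cv2.resize(im[150:300,270:430,::-1],None,fx=4,fy=4))
E
```

```text
t3.55 pos [ 422.2 -209.9  129.8] zang -51.8 F [ 0.3  0.6 -0.2] open -0.0 q [-0.46  0.24 -0.44  0.89  0.    2.01]
105 [254.5 271.6] [330.8 238.6]
111 [254.4 269.1] [331.1 236. ]
117 [254.3 266.5] [331.5 233.4]
122 [254.2 264.4] [331.7 231.2]
127 [254.1 262.3] [332.  228.9]
135 [254.  258.8] [332.5 225.3]
```

View pics/s5.png

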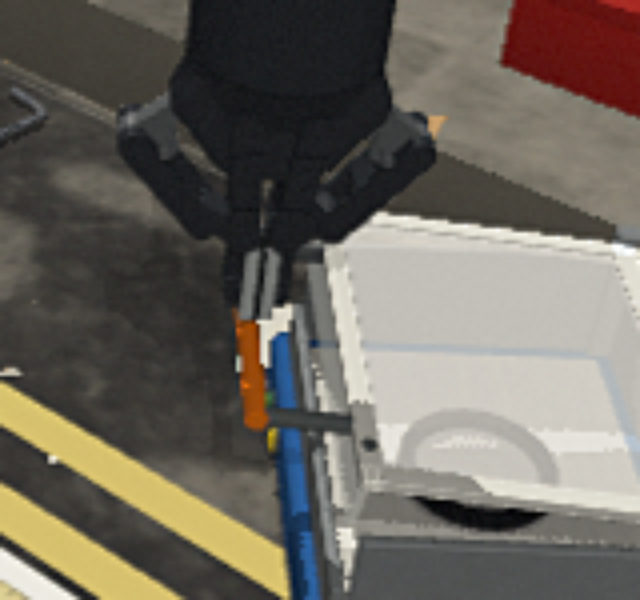

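```bash
python3 - <<'E'
from h import *
T=toolT()
for x in (0,6,13,19):
  for y in (-11,11): print(x,y,wproj((T@[x,y,0,1])[:3],T).round(1))
E
```

```text
0 -11 [284.3 290.5]
0 11 [284.4 252. ]
6 -11 [284.2 284.8]
6 11 [284.3 247.1]
13 -11 [284.2 278.5]
13 11 [284.2 241.9]
19 -11 [284.1 273.4]
19 11 [284.2 237.7]
```

```bash

python3 -m jog '[-0.35,0,0,0,0, -0.35,0,0,0,0, -0.35,0,0,0,0, -0.35,8,0,0,0, -0.35,8,0,0,0]'
python3 -m jog '[-1,0,0,0,0, -1,0,0,0,0, -1,0,0,0,0, -1,0,0,0,0]'
python3 - <<'E'
from h import *
rep();T=toolT()
im=optics.get_image("scene");cv2.imwrite("pics/s6.png",cv2.resize(im[150:300,270:430,::-1],None,fx=4,fy=4))
E
```

```text
clock: 4.1
position: [422.2, -209.9, 113.1]
orientation: [0.42, 1.57, -0.484]
ft_force: [-0.6, -0.4, -0.7]
opening: 27.5
clock: 4.5
position: [421.1, -209.3, 113.0]
orientation: [-2.719, 1.568, 2.66]
ft_force: [-2.2, 1.3, -3.6]
opening: 7.1
t4.50 pos [ 421.1 -209.3  113. ] zang -51.8 F [-2.2  1.3 -3.6] open 7.1 q [-0.46  0.25 -0.47  0.85  0.    2.01]
```

View pics/s6.png

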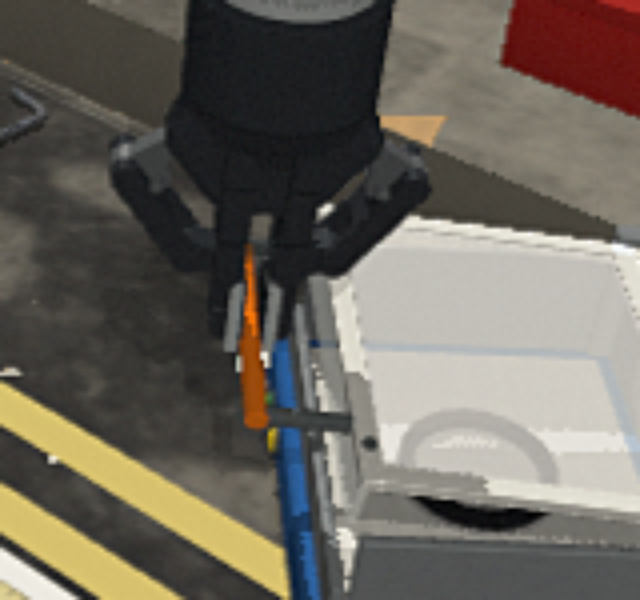

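```bash

python3 -m jog '[-1,0,0,0,0, -1,0,0,0,0, -1,0,0,0,0]'
python3 - <<'E'
from h import *
rep();T=toolT()
im=optics.get_image("wrist");cv2.imwrite("pics/w5.png",cv2.resize(im[150:420,150:420,::-1],None,fx=2.2,fy=2.2))
im=optics.get_image("side");cv2.imwrite("pics/d5.png",cv2.resize(im[210:310,200:320,::-1],None,fx=6,fy=6))
E
```

```text
clock: 4.85
position: [421.1, -209.3, 113.3]
orientation: [-2.696, 1.569, 2.683]
ft_force: [-3.4, 2.2, -3.9]
opening: 7.7
t4.85 pos [ 421.1 -209.3  113.3] zang -51.8 F [-3.4  2.2 -3.9] open 7.7 q [-0.46  0.25 -0.47  0.85 -0.    2.01]
```

View pics/w5.png

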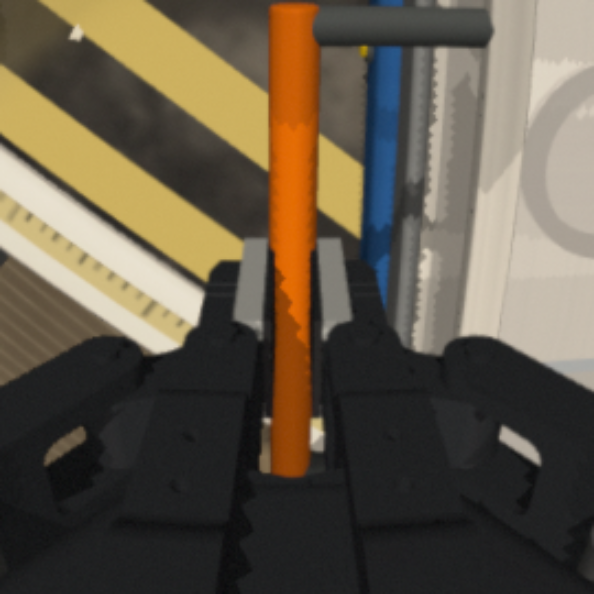

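View pics/d5.png

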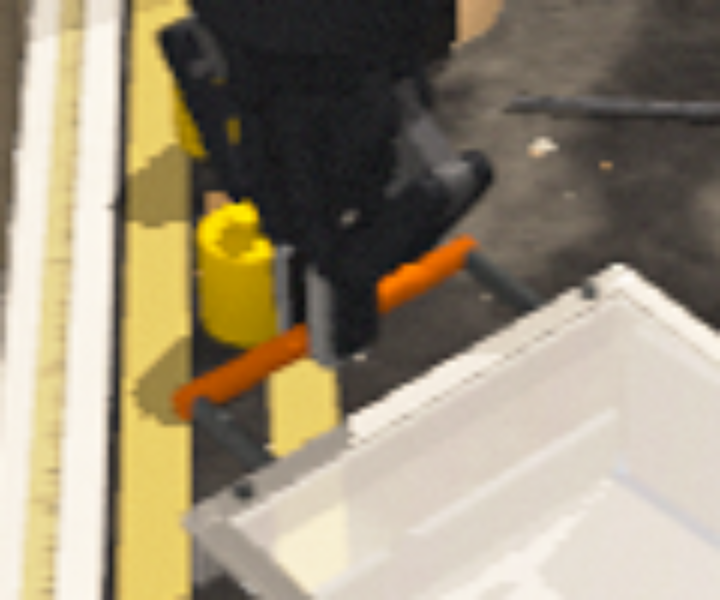

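```bash

python3 -m jog '[-1,-9,0,1.5,0, -1,-10,0,1.5,0, -1,-18.5,0,5,0]'
python3 - <<'E'
from h import *
rep()
E
```

```text
clock: 5.25
position: [426.0, -215.6, 151.3]
orientation: [-2.644, 1.568, 2.736]
ft_force: [-3.3, 0.0, -4.4]
opening: 7.0
t5.25 pos [ 426.  -215.6  151.3] zang -51.8 F [-3.3  0.  -4.4] open 7.0 q [-0.47  0.23 -0.39  0.95 -0.    2.01]
```

Force about 4 N, as the hinge should give. Continue along the arc.

```bash

python3 -m jog '[-1,-18,0,7,0, -1,-17,0,8.5,0, -1,-16,0,10,0, -1,-15,0,12,0]'
python3 -m jog '[-1,-14,0,13,0, -1,-12.5,0,14.5,0, -1,-11,0,15.5,0]'
python3 - <<'E'
from h import *
rep()
im=optics.get_image("side");cv2.imwrite("pics/d6.png",im[:,:,::-1])
E
```

```text
clock: 5.65
position: [448.6, -244.7, 218.9]
orientation: [-2.837, 1.568, 2.542]
ft_force: [-5.9, 3.2, -2.2]
opening: 7.4
clock: 5.95
position: [474.7, -278.7, 257.5]
orientation: [-2.543, 1.568, 2.836]
ft_force: [-8.8, 3.7, 3.5]
opening: 7.2
t5.95 pos [ 474.7 -278.7  257.5] zang -51.8 F [-8.8  3.7  3.5] open 7.2 q [-0.53  0.3  -0.01  1.26 -0.    1.94]
```

View pics/d6.png

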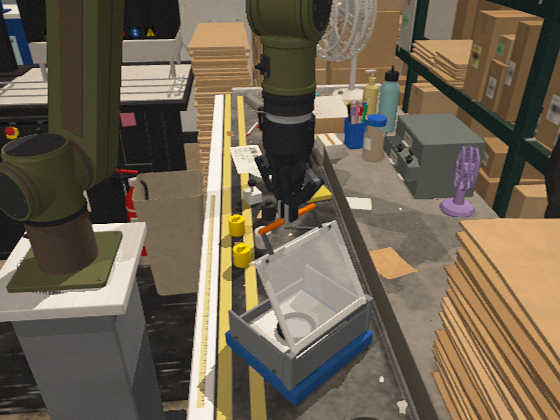

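```bash

python3 -m jog '[-1,-10.5,0,16,0, -1,-8.5,0,17,0, -1,-6.5,0,18,0, -1,-4.5,0,18.5,0]'
python3 -m jog '[-1,-2.5,0,19,0, -1,-0.5,0,19,0, -1,1.5,0,19,0, -1,3.5,0,19,0, -1,0,0,0,0]'
python3 - <<'E'
from h import *
rep()
im=optics.get_image("side");cv2.imwrite("pics/d7.png",im[:,:,::-1])
im=optics.get_image("wrist");cv2.imwrite("pics/w7.png",im[:,:,::-1])
E
```

```text
clock: 6.4
position: [518.6, -336.0, 287.5]
orientation: [-0.927, 1.566, -1.832]
ft_force: [-7.8, -0.5, -4.7]
opening: 6.8
clock: 6.9
position: [573.4, -399.1, 289.2]
orientation: [0.301, 1.55, -0.604]
ft_force: [5.0, -2.9, 9.2]
opening: -0.5
t6.90 pos [ 573.4 -399.1  289.2] zang -51.8 F [ 5.  -2.9  9.2] open -0.5 q [-0.61  0.56  0.48  1.48  0.    1.87]
```

View pics/d7.png

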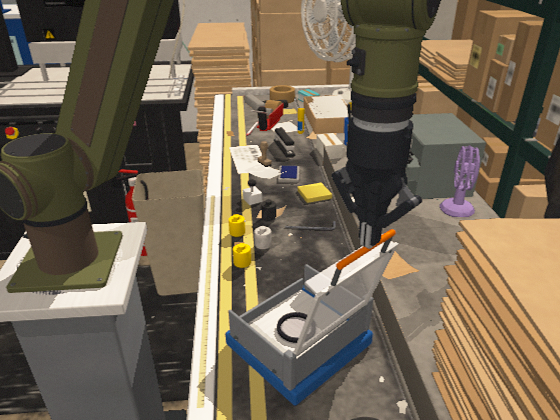

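View pics/w7.png

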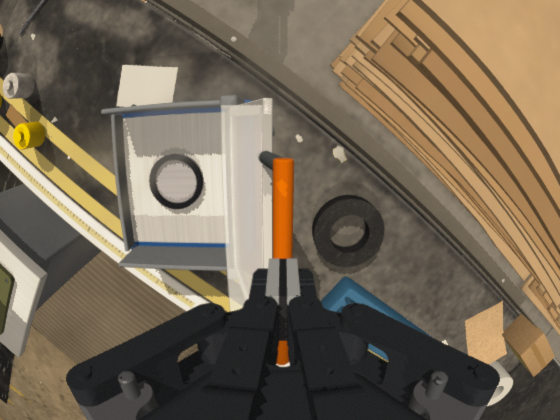

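```bash

python3 -m jog '[-1,-20,0,0,0, -1,-40,0,0,0, -1,-20,0,0,0, -1,0,0,0,0]'
python3 - <<'E'
from h import *
rep();T=toolT();np.save("T8.npy",T)
for n in ("side","wrist","scene"):
    im=optics.get_image(n);cv2.imwrite(f"pics/{n}8.png",im[:,:,::-1])
im=cv2.imread("pics/side8.png");cv2.imwrite("pics/d8.png",cv2.resize(im[220:390,215:405],None,fx=4,fy=3.5))
im=cv2.imread("pics/scene8.png");cv2.imwrite("pics/s8.png",cv2.resize(im[110:330,330:510],None,fx=2.7,fy=2.7))
E
```

```text
clock: 7.4
position: [569.3, -395.6, 369.4]
orientation: [0.281, 1.556, -0.623]
ft_force: [0.8, -0.0, -0.2]
opening: 0.1
t7.40 pos [ 569.3 -395.6  369.4] zang -51.8 F [ 0.8 -0.  -0.2] open 0.1 q [-0.61  0.59  0.76  1.72 -0.    1.87]
```

View pics/d8.png

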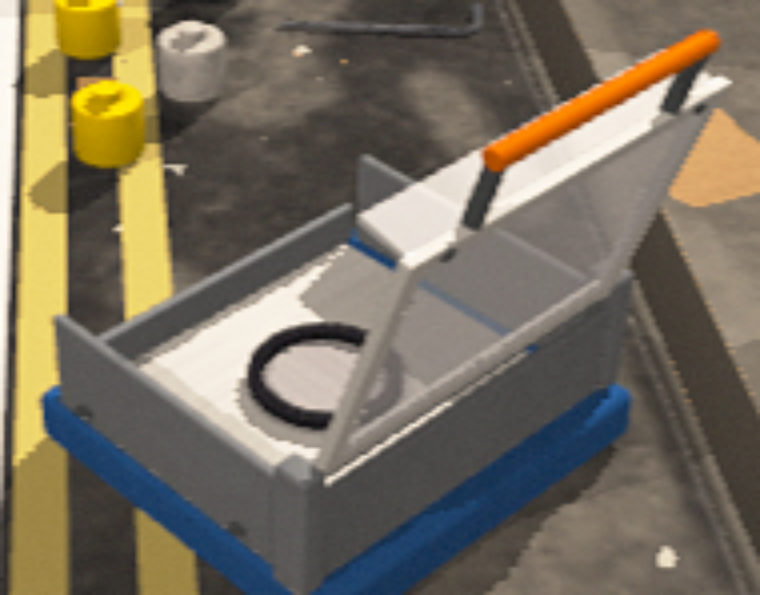

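View pics/s8.png

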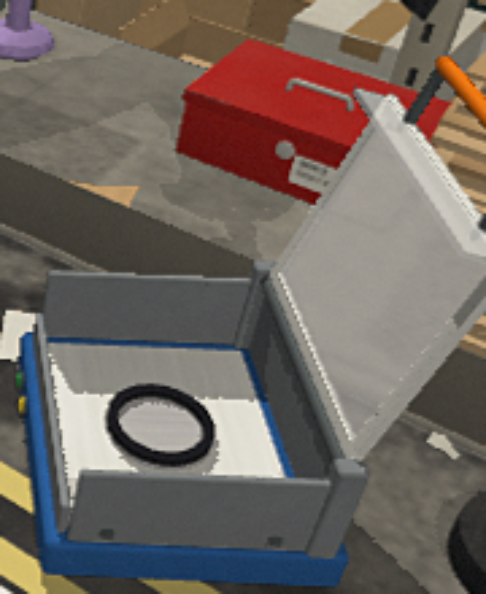

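View pics/wrist8.png

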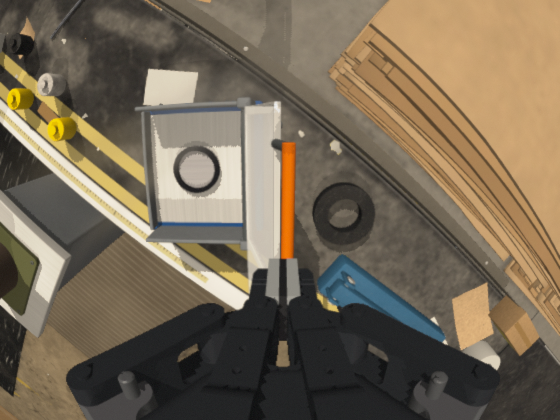

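```bash
python3 - <<'E'
from h import *
T=np.load("T8.npy");np.set_printoptions(precision=1,suppress=True)
print("nest wrist",wray((196.5,169.5),45,T),"tri",tri((389.3,267),(296,327.4)))
im=cv2.imread("pics/scene8.png");cv2.imwrite("pics/s9.png",cv2.resize(im[110:220,460:560],None,fx=5,fy=5))
im=cv2.imread("pics/wrist8.png");cv2.imwrite("pics/w9.png",cv2.resize(im[90:250,130:310],None,fx=3.5,fy=3.5))
E
```

```text
nest wrist [ 492.  -297.9   45. ] tri (array([ 491.4, -298.2,   41.8]), [np.float64(0.05612455401074575), np.float64(0.04165123718171951)])
```

View pics/s9.png

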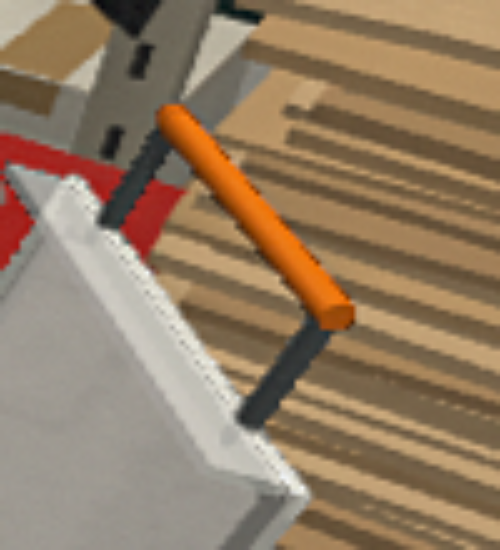

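View pics/w9.png

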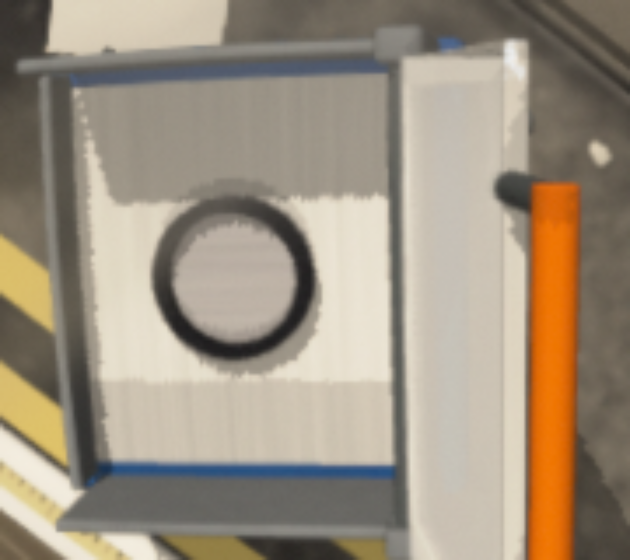

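```bash
python3 - <<'E'
from h import *
np.set_printoptions(precision=1,suppress=True)
a=tri((494,133.5),(393.5,231.4));b=tri((527,172),(338.7,265));print(a,b,(a[0]+b[0])/2)
m=(a[0]+b[0])/2; x=np.array([.612,-.79]);d=(m[:2]-[541.5,-360.8])@x;print(d,m[2]-100,np.hypot(d,m[2]-100),np.degrees(np.arctan2(m[2]-100,-d)))
plan([480,-150,330],-52.2,6,.4)
print(tri((247.4,206.8),(263,230.6)))
E
```

```text
(array([ 620. , -364.6,  285.6]), [np.float64(0.5358914947620251), np.float64(0.4343232873343156)]) (array([ 526.4, -435.4,  287. ]), [np.float64(0.17001077035254572), np.float64(0.12976145359028873)]) [ 573.2 -400.   286.3]
50.32977181705365 186.3151058748918 192.99327607025285 105.1166526039368
0.4,5.5,13.7,-41.0,0.001
0.4,5.5,13.7,-41.0,0.001
0.4,5.5,13.6,-41.1,0.001
0.4,5.5,13.6,-41.1,0.001
0.4,5.5,13.5,-41.1,0.001
0.4,5.5,13.5,-41.1,0.001
(array([450.8,  18.1,  44.1]), [np.float64(0.5393427553134079), np.float64(0.36018521733842307)])
```

```bash
python3 - <<'E'
from h import *
plan([450,16,190],-90,12,.45)
E
```

```text
0.45,14.4,13.4,-32.9,0.056
0.45,14.4,11.6,-33.6,0.056
0.45,14.4,9.7,-34.2,0.056
0.45,14.4,7.8,-34.7,0.056
0.45,14.4,5.9,-35.1,0.056
0.45,14.4,3.9,-35.4,0.056
0.45,14.4,1.9,-35.5,0.056
0.45,14.4,-0.0,-35.6,0.056
0.45,14.4,-2.0,-35.5,0.056
0.45,14.4,-4.0,-35.3,0.056
0.45,14.4,-5.9,-35.1,0.056
0.45,14.4,-7.9,-34.7,0.056
```

```bash

python3 -m jog '[0.45,5,13,-33,0.056, 0.45,15,12,-34,0.056, 0.45,15,10,-34,0.056, 0.45,15,8,-35,0.056, 0.45,15,6,-35,0.056]'
python3 -m jog '[0.45,15,4,-35,0.056, 0.45,15,2,-36,0.056, 0.45,15,0,-36,0.056, 0.45,15,-2,-36,0.056, 0.45,15,-4,-35,0.056]'
python3 -m jog '[0.45,15,-6,-35,0.056, 0.45,15,-8,-35,0.056, 0.45,0,0,0,0]'
python3 - <<'E'
from h import *
rep();T=toolT();np.save("T10.npy",T)
im=optics.get_image("wrist");cv2.imwrite("pics/w10.png",im[:,:,::-1])
E
```

```text
clock: 8.05
position: [517.1, -220.6, 295.8]
orientation: [-2.411, 1.57, 2.686]
ft_force: [0.7, -0.2, 0.3]
opening: 62.0
clock: 8.55
position: [468.5, -48.8, 221.1]
orientation: [-1.871, 1.57, 2.945]
ft_force: [0.9, 0.5, -0.7]
opening: 62.3
clock: 8.85
position: [446.5, 9.0, 189.8]
orientation: [-2.605, 1.559, 2.122]
ft_force: [-0.1, 1.0, -0.5]
opening: 62.1
t8.85 pos [446.5   9.  189.8] zang -89.2 F [-0.1  1.  -0.5] open 62.1 q [ 0.01  0.15 -0.38  1.04  0.01  3.14]
```

View pics/w10.png

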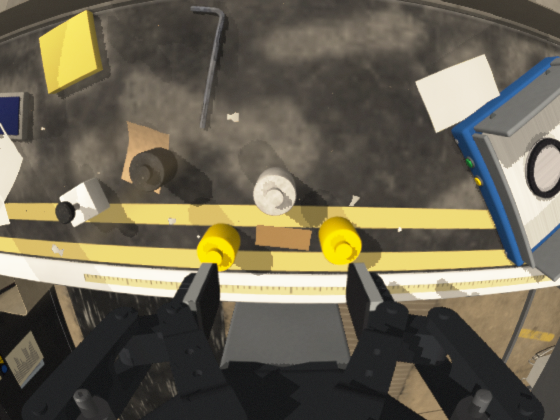

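```bash
python3 - <<'E'
from h import *
im=cv2.imread("pics/w10.png");cv2.imwrite("pics/w11.png",cv2.resize(im[150:270,190:370],None,fx=4,fy=4))
E
```

```text
(no output)
```

View pics/w11.png

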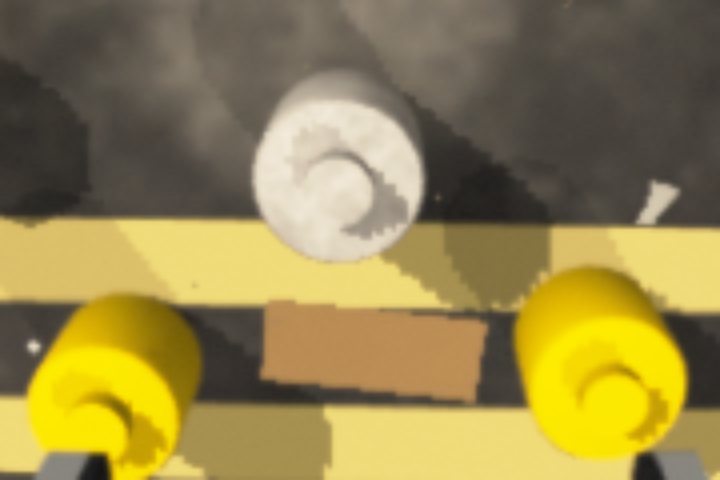

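```bash
python3 - <<'E'
from h import *
T=np.load("T10.npy")
print(wray((274.7,195),46,T).round(1),wray((275.2,197),54,T).round(1))
print("yel1",wray((190+100/4,150+415/4),46,T).round(1),"yel2",wray((190+602/4,150+372/4),46,T).round(1))
for t in ([450,15.5,100],): plan(t,-70,3,.45)
E
```

```text
[448.3  18.5  46. ] [448.5  17.8  54. ]
yel1 [387.3  77.6  46. ] yel2 [401.5 -45.7  46. ]
0.45,30.4,0.6,-2.6,-0.113
0.45,30.4,0.9,-2.5,-0.113
0.45,30.4,1.1,-2.4,-0.113
```

```bash

python3 -m jog '[0.45,25,1,-3,-0.113, 0.45,28,1,-3,-0.113, 0.45,27,1,-3,-0.113, 0.45,0,0,0,0]'
python3 - <<'E'
from h import *
rep();T=toolT();np.save("T12.npy",T)
im=optics.get_image("wrist");cv2.imwrite("pics/w12.png",cv2.resize(im[130:360,160:420,::-1],None,fx=2.5,fy=2.5))
for p in ([449.3,18,46],[449.3,18,54]): print(wproj(p,T)); print((np.linalg.inv(T)@np.append(p,1)).round(1))
E
```

```text
clock: 9.3
position: [450.2, 16.1, 110.1]
orientation: [-2.933, 1.56, 2.125]
ft_force: [0.6, 0.2, -0.5]
opening: 61.5
t9.30 pos [450.2  16.1 110.1] zang -70.1 F [ 0.6  0.2 -0.5] open 61.5 q [ 0.03  0.23 -0.52  0.83  0.01  2.82]
[281.82628205 227.94797756]
[64.2 -0.1 -1.4  1. ]
[281.66566341 232.08875667]
[56.2 -0.1 -1.5  1. ]
```

View pics/w12.png

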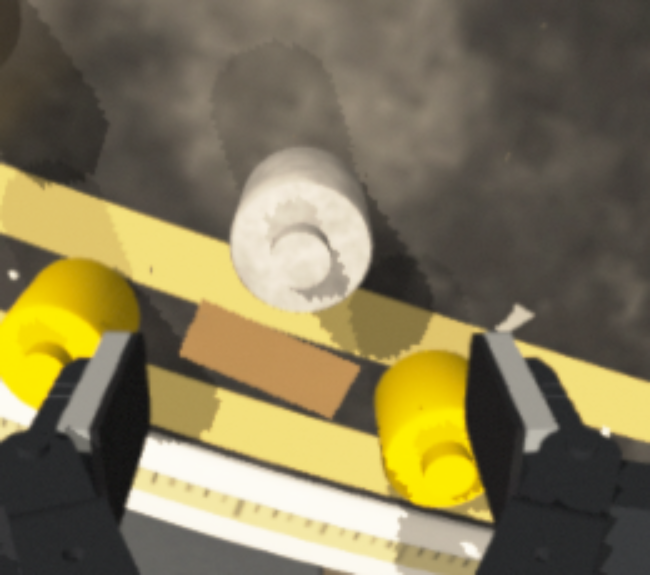

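```bash

python3 -m jog '[0.45,25,1,-2,0, 0.45,25,0,0,0, 0.45,20,0,0,0, 0.45,0,0,0,0]'
python3 - <<'E'
from h import *
rep();T=toolT();np.save("T13.npy",T)
im=optics.get_image("side");cv2.imwrite("pics/d13.png",cv2.resize(im[170:280,210:330,::-1],None,fx=5.5,fy=5.5))
im=optics.get_image("scene");cv2.imwrite("pics/s13.png",cv2.resize(im[140:270,180:320,::-1],None,fx=4.5,fy=4.5))
s=31+5
for x in (-10,0,10,19):
  for z in (-s,s): 
    p=(T@[x,0,z,1])[:3];print(x,z,proj("side",p).round(1),proj("scene",p).round(1))
E
```

```text
clock: 9.75
position: [452.2, 19.2, 42.3]
orientation: [3.004, 1.561, 1.778]
ft_force: [0.2, 0.1, 0.0]
opening: 61.9
t9.75 pos [452.2  19.2  42.3] zang -70.2 F [0.2 0.1 0. ] open 61.9 q [ 0.04  0.31 -0.62  0.64  0.01  2.83]
-10 -36 [257.5 220.3] [232. 199.]
-10 36 [269.6 235.7] [262.9 206.7]
0 -36 [257.6 223.7] [232.2 202.6]
0 36 [269.6 239.3] [262.9 210.4]
10 -36 [257.7 227.2] [232.4 206.3]
10 36 [269.7 242.8] [262.9 214.1]
19 -36 [257.8 230.2] [232.6 209.5]
19 36 [269.7 246. ] [262.9 217.3]
```

View pics/d13.png

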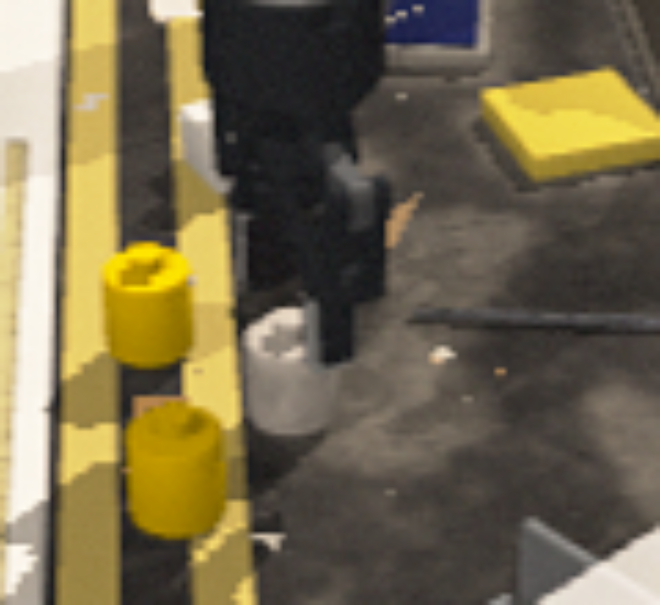

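View pics/s13.png

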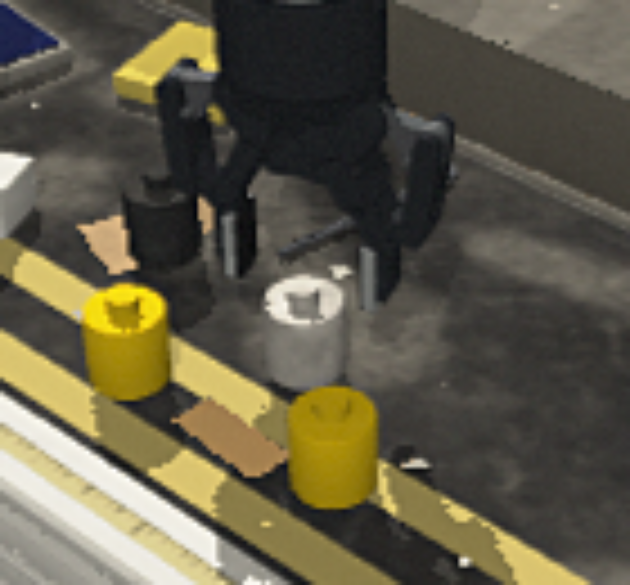

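```bash

python3 -m jog '[0.45,8,-2,0,0, 0.45,9,0,0,0, 0.45,8,0,0,0, 0.45,0,0,0,0]'
python3 -m jog '[-0.4,0,0,0,0, -0.4,0,0,0,0, -0.4,0,0,0,0, -0.4,0,0,0,0]'
python3 - <<'E'
from h import *
rep();T=toolT()
im=optics.get_image("side");cv2.imwrite("pics/d14.png",cv2.resize(im[170:280,210:330,::-1],None,fx=5.5,fy=5.5))
im=optics.get_image("scene");cv2.imwrite("pics/s14.png",cv2.resize(im[140:270,180:320,::-1],None,fx=4.5,fy=4.5))
E
```

```text
clock: 10.25
position: [449.6, 19.5, 16.7]
orientation: [3.016, 1.561, 1.793]
ft_force: [-0.6, -1.0, 0.0]
opening: 61.7
clock: 10.65
position: [450.8, 19.4, 18.1]
orientation: [2.762, 1.561, 1.539]
ft_force: [-0.5, -1.7, 3.9]
opening: 37.5
t10.65 pos [450.8  19.4  18.1] zang -70.0 F [-0.5 -1.7  3.9] open 37.5 q [ 0.04  0.34 -0.65  0.57  0.01  2.83]
```

View pics/s14.png

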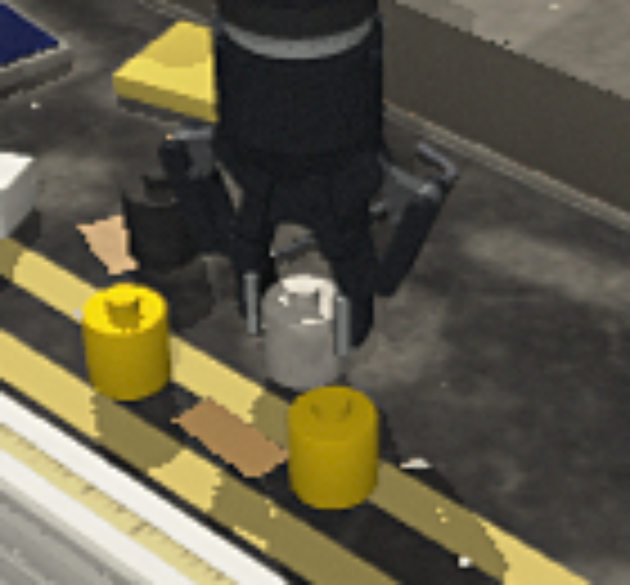

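```bash

python3 -m jog '[-0.6,-15,0,0,0, -0.6,-30,0,0,0, -0.6,-35,0,0,0, -0.6,-35,0,0,0, -0.6,-30,0,0,0]'
python3 - <<'E'
from h import *
rep();plan([491.5,-298,175],-52.2,10,-.6)
E
```

```text
clock: 11.25
position: [450.7, 18.3, 164.1]
orientation: [2.761, 1.56, 1.538]
ft_force: [1.0, 0.7, -2.5]
opening: 38.2
t11.25 pos [450.7  18.3 164.1] zang -70.0 F [ 1.   0.7 -2.5] open 38.2 q [ 0.03  0.18 -0.43  0.97  0.01  2.83]
-0.6,-1.1,-7.0,31.1,-0.031
-0.6,-1.1,-7.9,30.9,-0.031
-0.6,-1.1,-8.9,30.6,-0.031
-0.6,-1.1,-9.8,30.3,-0.031
-0.6,-1.1,-10.8,30.0,-0.031
-0.6,-1.1,-11.7,29.7,-0.031
-0.6,-1.1,-12.6,29.3,-0.031
-0.6,-1.1,-13.5,28.9,-0.031
-0.6,-1.1,-14.4,28.4,-0.031
-0.6,-1.1,-15.3,28.0,-0.031
```

```bash

python3 -m jog '[-0.6,-5,-7,31,-0.031, -0.6,-2,-8,31,-0.031, -0.6,0,-9,31,-0.031, -0.6,0,-10,30,-0.031, -0.6,0,-11,30,-0.031]'
python3 -m jog '[-0.6,0,-12,30,-0.031, -0.6,0,-12,29,-0.031, -0.6,0,-13,29,-0.031, -0.6,0,-14,28,-0.031, -0.6,0,-15,28,-0.031]'
python3 -m jog '[-0.6,0,0,0,0]'
python3 - <<'E'
from h import *
rep();T=toolT();np.save("T15.npy",T)
for n in ("side","scene"):
    im=optics.get_image(n);cv2.imwrite(f"pics/{n}15.png",im[:,:,::-1])
im=optics.get_image("wrist");cv2.imwrite("pics/w15.png",cv2.resize(im[100:420,100:460,::-1],None,fx=1.8,fy=1.8))
plan([491.5,-298,100],-52.2,1,-.6)
E
```

```text
clock: 11.75
position: [470.3, -141.4, 167.7]
orientation: [2.685, 1.56, 1.619]
ft_force: [-0.3, 0.6, -2.6]
opening: 38.1
clock: 12.25
position: [491.7, -298.4, 165.8]
orientation: [2.557, 1.56, 1.645]
ft_force: [-0.3, 0.1, -1.6]
opening: 38.1
clock: 12.35
position: [492.7, -301.2, 165.7]
orientation: [2.397, 1.563, 1.481]
ft_force: [-0.2, 0.2, -1.6]
opening: 37.9
t12.35 pos [ 492.7 -301.2  165.7] zang -52.5 F [-0.2  0.2 -1.6] open 37.9 q [-0.55  0.38 -0.13  1.06  0.01  1.93]
-0.6,65.8,-0.5,1.0,-0.002
```

View pics/w15.png

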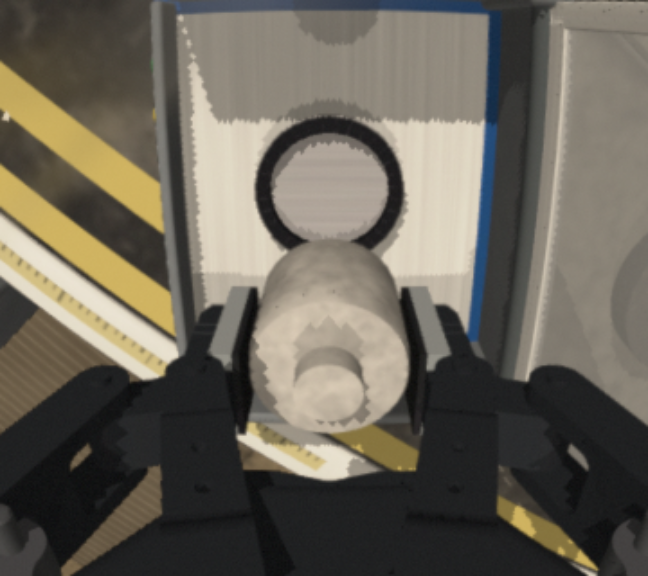

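View pics/side15.png

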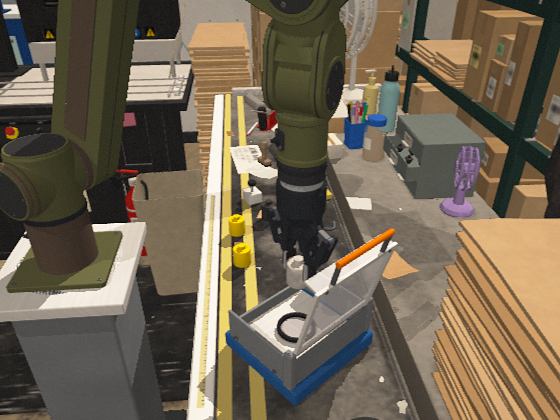

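```bash
python3 - <<'E'
from h import *
T=np.load("T15.npy")
for y in (-5,0,5): print(wproj((T@[-28,y,0,1])[:3],T).round(1))
n=wray((282.8,203.9),45,T);print(n.round(1),(np.linalg.inv(T)@np.append(n,1)).round(1),(np.linalg.inv(T)@[491.5,-298,39,1]).round(1))
E
```

```text
[284.6 311.6]
[284.6 302. ]
[284.7 292.1]
[ 493.5 -298.7   45. ] [120.7   1.5  -0.7   1. ] [126.7   0.3  -2.5   1. ]
```

```bash

python3 -m jog '[-0.6,20,1,-1.5,0, -0.6,30,0,0,0, -0.6,28,0,0,0, -0.6,18,0,0,0, -0.6,4,0,0,0]'
python3 -m jog '[-0.6,3,0,0,0, -0.6,0,0,0,0]'
python3 - <<'E'
from h import *
rep();T=toolT()
im=optics.get_image("side");cv2.imwrite("pics/d16.png",cv2.resize(im[230:390,215:405,::-1],None,fx=4,fy=3.7))
im=optics.get_image("scene");cv2.imwrite("pics/s16.png",cv2.resize(im[160:330,320:500,::-1],None,fx=3.5,fy=3.5))
E
```

```text
clock: 13.0
position: [489.6, -292.0, 64.2]
orientation: [2.841, 1.557, 1.93]
ft_force: [-0.3, 0.6, -1.9]
opening: 37.8
clock: 13.2
position: [492.3, -294.4, 64.3]
orientation: [2.402, 1.561, 1.49]
ft_force: [-0.3, 0.6, -1.7]
opening: 37.7
t13.20 pos [ 492.3 -294.4   64.3] zang -52.2 F [-0.3  0.6 -1.7] open 37.7 q [-0.54  0.46 -0.29  0.82  0.01  1.94]
```

View pics/d16.png

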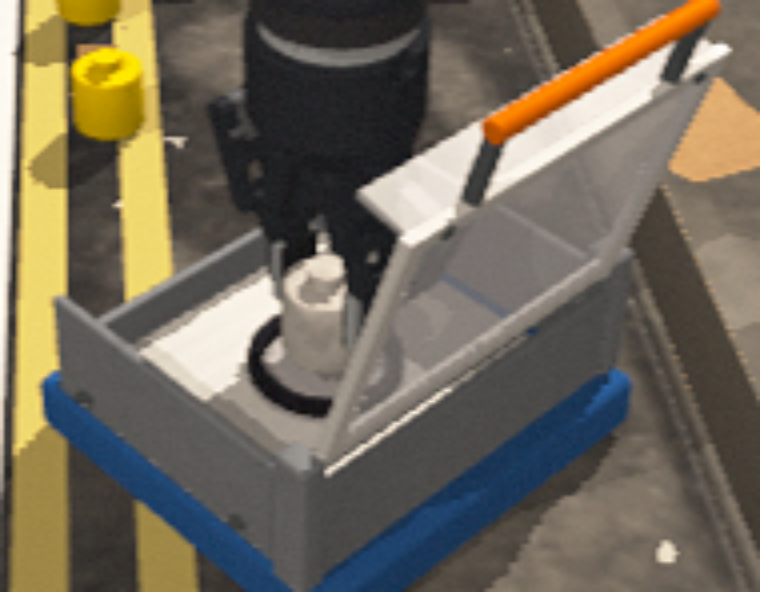

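View pics/s16.png

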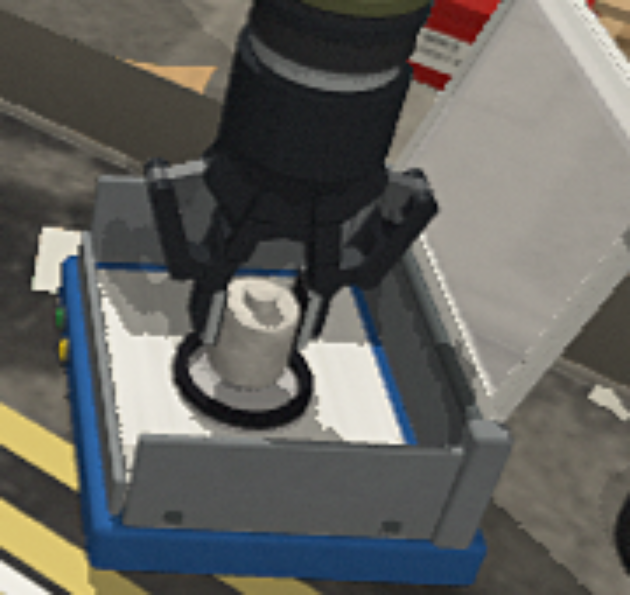

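```bash

python3 -m jog '[-0.6,0,-2,2,0, -0.6,3,0,0,0, -0.6,2,0,0,0, -0.6,0,0,0,0]'
python3 -m jog '[-0.6,1.5,0,0,0, -0.6,0,0,0,0]'
```

```text
clock: 13.7
position: [491.1, -297.3, 58.3]
orientation: [2.557, 1.561, 1.644]
ft_force: [0.5, 0.4, -1.7]
opening: 38.1
clock: 13.9
position: [491.4, -297.5, 57.2]
orientation: [2.494, 1.561, 1.581]
ft_force: [-0.6, 0.3, -1.2]
opening: 38.2
```

```bash

python3 -m jog '[-0.6,1,0,0,0, -0.6,0,0,0,0]'
python3 - <<'E'
from h import *
im=optics.get_image("scene");cv2.imwrite("pics/s17.png",cv2.resize(im[210:300,350:450,::-1],None,fx=6,fy=6))
E
```

```text
clock: 14.1
position: [491.5, -297.4, 57.1]
orientation: [2.45, 1.561, 1.537]
ft_force: [-2.0, 1.0, 5.0]
opening: 38.0
```

View pics/s17.png

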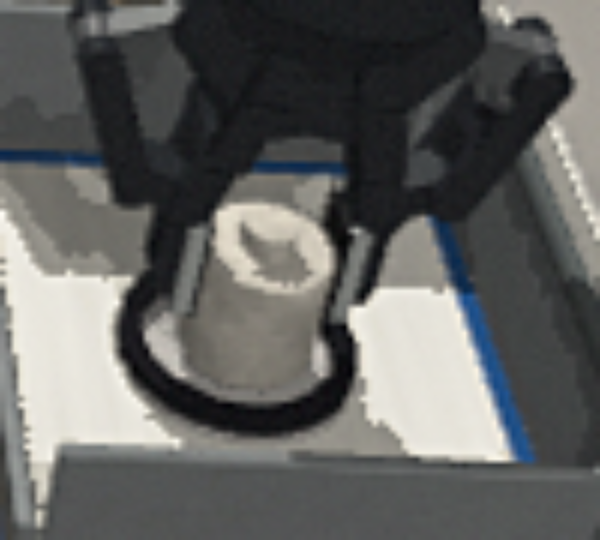

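```bash

python3 -m jog '[0,0,0,0,0, 0.2,0,0,0,0, 0.3,0,0,0,0, 0.3,0,0,0,0]'
python3 -m jog '[0.3,-10,0,0,0, 0.3,-25,0,0,0, 0.3,-40,0,0,0, 0.3,-45,0,0,0, 0.3,-45,0,0,0]'
python3 - <<'E'
from h import *
rep();T=toolT();np.save("T18.npy",T)
im=optics.get_image("side");cv2.imwrite("pics/d18.png",cv2.resize(im[230:390,215:405,::-1],None,fx=4,fy=3.7))
im=optics.get_image("scene");cv2.imwrite("pics/s18.png",cv2.resize(im[210:300,350:450,::-1],None,fx=6,fy=6))
im=optics.get_image("wrist");cv2.imwrite("pics/w18.png",cv2.resize(im[100:420,100:460,::-1],None,fx=1.8,fy=1.8))
E
```

```text
clock: 14.55
position: [491.5, -297.4, 56.0]
orientation: [2.502, 1.561, 1.59]
ft_force: [0.3, 0.1, -0.5]
opening: 55.5
clock: 15.05
position: [491.1, -298.8, 223.3]
orientation: [2.498, 1.561, 1.586]
ft_force: [0.6, -0.5, -1.1]
opening: 55.4
t15.05 pos [ 491.1 -298.8  223.3] zang -52.3 F [ 0.6 -0.5 -1.1] open 55.4 q [-0.55  0.35 -0.02  1.2   0.01  1.93]
```

View pics/s18.png

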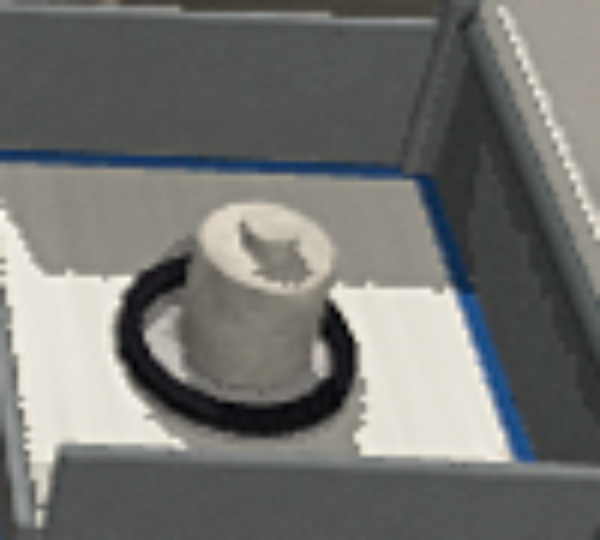

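View pics/w18.png

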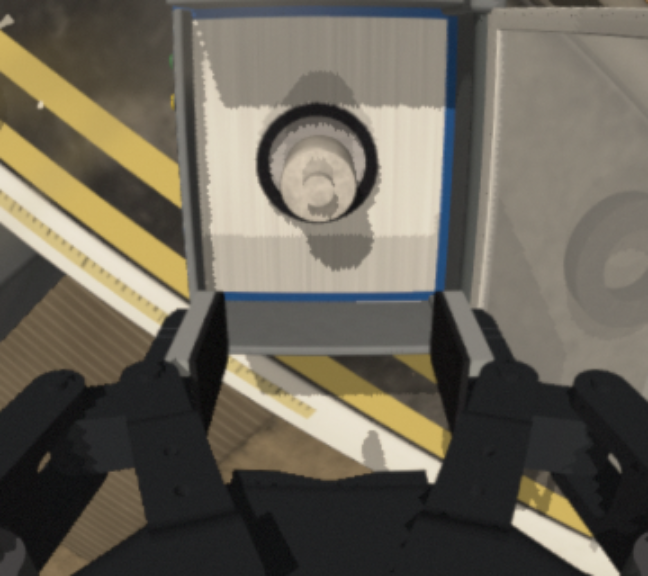

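```bash

python3 -m jog '[0.2,-40,0,0,0, -0.35,-45,0,0,0, -0.35,-40,0,15,0, -0.35,0,0,35,0, -0.35,0,1,35,0]'
python3 -m jog '[-0.35,0,1,30,0, -0.35,0,0,15,0, -0.35,0,0,0,0]'
python3 - <<'E'
from h import *
rep();T=toolT();np.save("T19.npy",T)
print((np.linalg.inv(T)@[573.2,-400,286.3,1]).round(1),wproj([573.2,-400,286.3],T))
im=optics.get_image("wrist");cv2.imwrite("pics/w19.png",cv2.resize(im[100:420,100:460,::-1],None,fx=1.8,fy=1.8))
E
```

```text
clock: 15.7
position: [544.9, -367.5, 347.0]
orientation: [2.233, 1.562, 1.321]
ft_force: [1.0, 0.6, -0.1]
opening: 28.1
clock: 16.0
position: [573.2, -403.2, 341.5]
orientation: [2.771, 1.558, 1.858]
ft_force: [-0.1, -0.2, -0.8]
opening: 27.8
t16.00 pos [ 573.2 -403.2  341.5] zang -52.3 F [-0.1 -0.2 -0.8] open 27.8 q [-0.62  0.62  0.73  1.69  0.01  1.87]
[55.3  1.7 -1.9  1. ] [281.0952088  230.46746662]
```

View pics/w19.png

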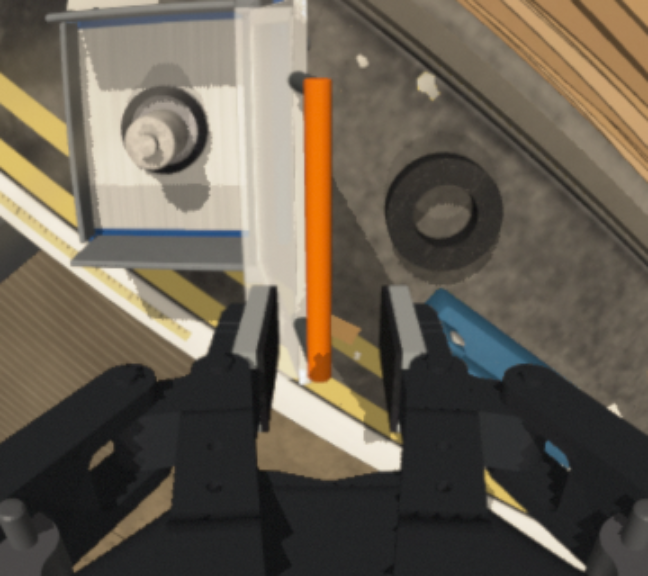

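```bash

python3 -m jog '[-0.35,0,1,-4,0, -0.35,15,0,0,0, -0.35,15,0,0,0, -0.35,0,0,0,0]'
python3 - <<'E'
from h import *
rep();T=toolT()
im=optics.get_image("wrist");cv2.imwrite("pics/w20.png",cv2.resize(im[100:420,100:460,::-1],None,fx=1.8,fy=1.8))
E
```

```text
clock: 16.45
position: [569.3, -395.8, 313.9]
orientation: [2.746, 1.558, 1.834]
ft_force: [-1.0, -0.4, -0.9]
opening: 27.6
t16.45 pos [ 569.3 -395.8  313.9] zang -52.2 F [-1.  -0.4 -0.9] open 27.6 q [-0.61  0.58  0.6   1.59  0.01  1.87]
```

View pics/w20.png

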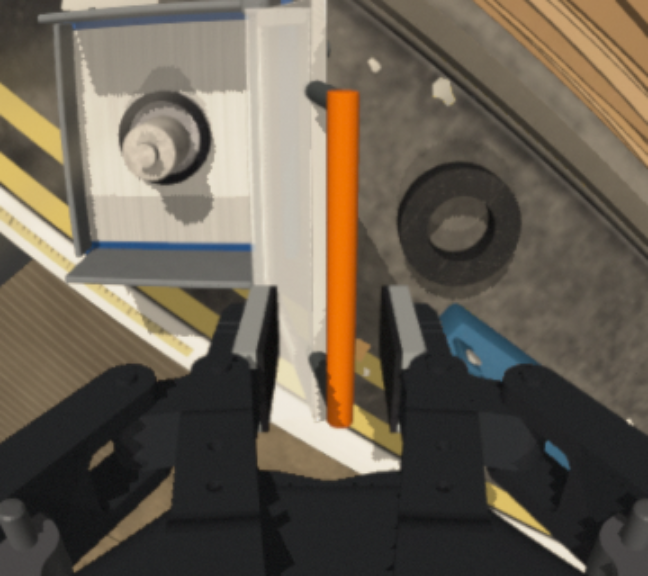

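```bash

python3 -m jog '[-0.35,5,1,3,0, -0.35,14,0,0,0, -0.35,14,0,0,0, -0.35,8,0,0,0, -0.35,0,0,0,0]'
python3 - <<'E'
from h import *
rep();T=toolT()
im=optics.get_image("side");cv2.imwrite("pics/d21.png",cv2.resize(im[200:330,270:430,::-1],None,fx=4,fy=4))
im=optics.get_image("wrist");cv2.imwrite("pics/w21.png",cv2.resize(im[100:420,100:460,::-1],None,fx=1.8,fy=1.8))
E
```

```text
clock: 17.0
position: [573.2, -398.7, 273.3]
orientation: [2.625, 1.56, 1.713]
ft_force: [-0.1, 0.2, -0.8]
opening: 27.4
t17.00 pos [ 573.2 -398.7  273.3] zang -52.3 F [-0.1  0.2 -0.8] open 27.4 q [-0.61  0.58  0.49  1.48  0.01  1.87]
```

View pics/w21.png

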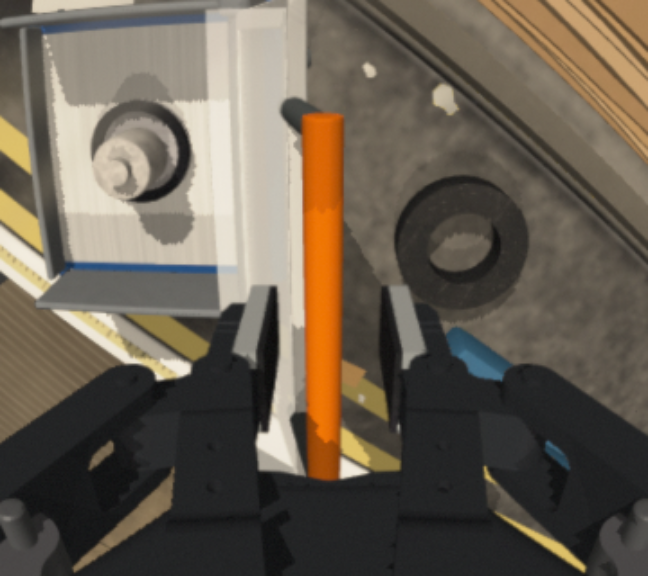

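View pics/d21.png

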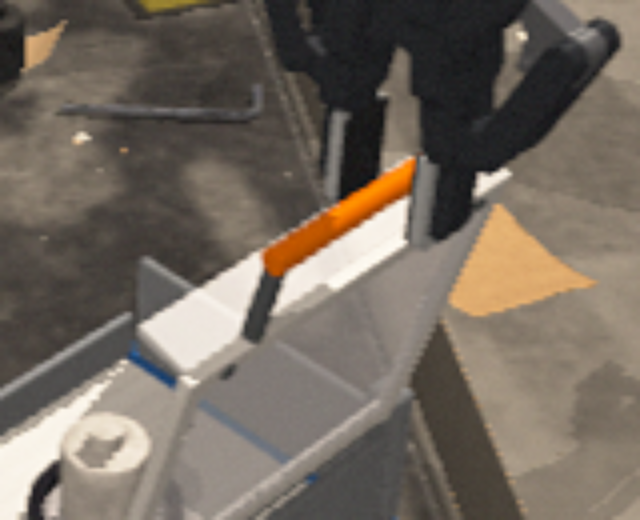

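```bash

python3 -m jog '[-1,0,0,0,0, -1,0,0,0,0, -1,0,0,0,0, -1,0,0,0,0]'
python3 - <<'E'
from h import *
rep();import math
th0=1.835;N=17;th1=0.05;cx=cz=0
for i in range(N):
    a=th0+(th1-th0)*i/N;b=th0+(th1-th0)*(i+1)/N
    print("%.2f x %.1f z %.1f  | barx %.1f z %.1f"%(b,-193*(math.sin(b)-math.sin(a)),-193*(math.cos(b)-math.cos(a)),-193*math.cos(b),100+193*math.sin(b)))
E
```

```text
clock: 17.5
position: [573.8, -399.2, 275.1]
orientation: [2.349, 1.562, 1.436]
ft_force: [-0.8, 0.9, 4.3]
opening: 7.9
t17.50 pos [ 573.8 -399.2  275.1] zang -52.3 F [-0.8  0.9  4.3] open 7.9 q [-0.61  0.58  0.49  1.48  0.01  1.87]
1.73 x -4.3 z -19.8  | barx 30.6 z 290.6
1.62 x -2.2 z -20.1  | barx 10.5 z 292.7
1.52 x -0.0 z -20.3  | barx -9.8 z 292.8
1.42 x 2.1 z -20.1  | barx -29.9 z 290.7
1.31 x 4.2 z -19.8  | barx -49.8 z 286.5
1.21 x 6.2 z -19.3  | barx -69.0 z 280.2
1.10 x 8.2 z -18.5  | barx -87.5 z 272.0
0.99 x 10.1 z -17.5  | barx -105.1 z 261.9
0.89 x 11.9 z -16.4  | barx -121.5 z 250.0
0.79 x 13.6 z -15.0  | barx -136.5 z 236.4
0.68 x 15.1 z -13.5  | barx -150.1 z 221.4
0.58 x 16.4 z -11.9  | barx -162.0 z 205.0
0.47 x 17.6 z -10.1  | barx -172.1 z 187.4
0.36 x 18.5 z -8.2  | barx -180.3 z 168.9
0.26 x 19.3 z -6.2  | barx -186.5 z 149.6
0.16 x 19.8 z -4.2  | barx -190.7 z 129.8
0.05 x 20.1 z -2.1  | barx -192.8 z 109.6
```

```bash

python3 -m jog '[-1,-2,0,-10,0, -1,-2,0,-10,0, -1,-2,0,-20,0, -1,0,0,-20,0]'
python3 - <<'E'
from h import *
rep();T=toolT();print((T[:2,3]-[541.5,-360.8])@[.612,-.79])
E
```

```text
clock: 17.9
position: [539.1, -354.4, 283.2]
orientation: [1.262, 1.563, 0.349]
ft_force: [2.5, -3.0, 3.7]
opening: 7.2
t17.90 pos [ 539.1 -354.4  283.2] zang -52.3 F [ 2.5 -3.   3.7] open 7.2 q [-0.58  0.46  0.31  1.41  0.01  1.9 ]
-6.557789243480325
```

```bash

python3 -m jog '[-1,3,0,-20,0, -1,5,0,-20,0, -1,7,0,-19,0, -1,9,0,-18,0]'
python3 - <<'E'
from h import *
rep();T=toolT();d=(T[:2,3]-[541.5,-360.8])@[.612,-.79];print(d,100+np.sqrt(193**2-d*d))
E
```

```text
clock: 18.3
position: [490.4, -291.2, 261.6]
orientation: [1.596, 1.563, 0.683]
ft_force: [-3.6, 3.1, 18.7]
opening: 7.5
t18.30 pos [ 490.4 -291.2  261.6] zang -52.3 F [-3.6  3.1 18.7] open 7.5 q [-0.54  0.33  0.04  1.28  0.01  1.94]
-86.26243018037185 272.6493357629171
```

```bash

python3 -m jog '[-1,7,0,-18,0, -1,10.5,0,-16.5,0, -1,13,0,-15,0]'
python3 - <<'E'
from h import *
rep();T=toolT();d=(T[:2,3]-[541.5,-360.8])@[.612,-.79];print(d,100+np.sqrt(193**2-d*d))
E
```

```text
clock: 18.6
position: [460.1, -252.1, 228.7]
orientation: [1.916, 1.564, 1.003]
ft_force: [-2.3, 1.5, 6.4]
opening: 7.7
t18.60 pos [ 460.1 -252.1  228.7] zang -52.3 F [-2.3  1.5  6.4] open 7.7 q [-0.51  0.26 -0.14  1.17  0.01  1.98]
-135.7234142728987 237.2157236547879
```

```bash

python3 -m jog '[-1,15,0,-13.5,0, -1,16.5,0,-12,0, -1,17.5,0,-10,0]'
python3 - <<'E'
from h import *
rep();T=toolT();d=(T[:2,3]-[541.5,-360.8])@[.612,-.79];print(d,100+np.sqrt(193**2-d*d))
E
```

```text
clock: 18.9
position: [437.7, -223.0, 178.9]
orientation: [2.269, 1.563, 1.356]
ft_force: [-0.0, -1.5, 1.9]
opening: 7.4
t18.90 pos [ 437.7 -223.   178.9] zang -52.3 F [-0.  -1.5  1.9] open 7.4 q [-0.48  0.23 -0.31  1.03  0.01  2.01]
-172.35940836504102 186.84028067695905
```

```bash

python3 -m jog '[-1,18.5,0,-8.5,0, -1,19,0,-6,0, -1,19,0,-4,0, -1,12,0,-1,0]'
python3 - <<'E'
from h import *
rep();T=toolT();d=(T[:2,3]-[541.5,-360.8])@[.612,-.79];print(d)
im=optics.get_image("side");cv2.imwrite("pics/d23.png",cv2.resize(im[200:390,200:400,::-1],None,fx=3.5,fy=3.1))
E
```

```text
clock: 19.3
position: [425.0, -206.1, 109.3]
orientation: [2.568, 1.561, 1.656]
ft_force: [-1.5, 0.5, 2.7]
opening: 7.5
t19.30 pos [ 425.  -206.1  109.3] zang -52.3 F [-1.5  0.5  2.7] open 7.5 q [-0.46  0.26 -0.47  0.84  0.01  2.03]
-193.53545284676176
```

View pics/d23.png

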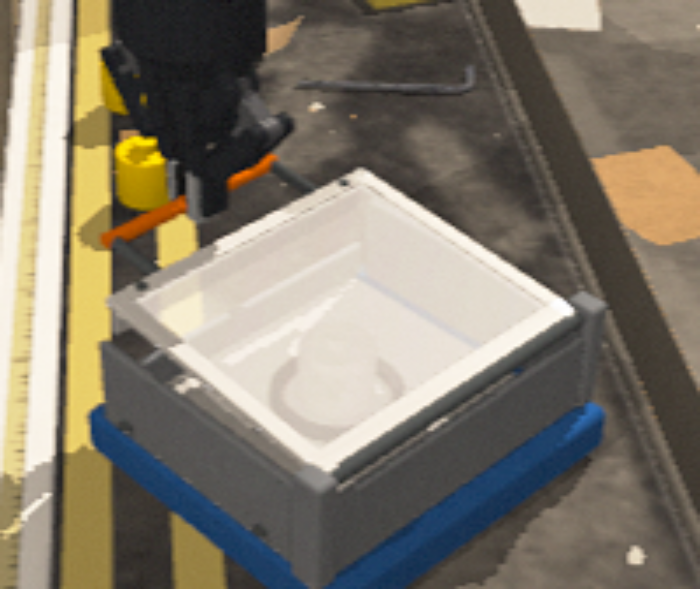

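Roller still standing in the nest, guard nearly down. Lower the rest, watching the force for the stop.

```bash

python3 -m jog '[-1,6,0,-0.5,0, -1,5,0,0,0]'
python3 -m jog '[-1,4,0,0,0, -1,0,0,0,0]'
python3 -m jog '[-1,2,0,0,0, -1,0,0,0,0]'
```

```text
clock: 19.55
position: [424.5, -205.5, 98.9]
orientation: [2.645, 1.56, 1.733]
ft_force: [-4.1, 1.8, 2.9]
opening: 7.4
clock: 19.75
position: [424.4, -205.3, 94.3]
orientation: [2.676, 1.559, 1.764]
ft_force: [-3.3, 1.7, -1.0]
opening: 7.3
clock: 19.95
position: [424.4, -205.3, 92.6]
orientation: [2.677, 1.56, 1.764]
ft_force: [-4.1, 3.9, -0.2]
opening: 7.4
```

```bash

python3 -m jog '[-1,2,0,0,0, -1,0,0,0,0]'
python3 -m jog '[-1,2,0,0,0, -1,0,0,0,0]'
python3 - <<'E'
from h import *
rep()
im=optics.get_image("side");cv2.imwrite("pics/d24.png",cv2.resize(im[230:390,210:390,::-1],None,fx=4,fy=3.7))
E
```

```text
clock: 20.15
position: [424.4, -205.3, 90.8]
orientation: [2.67, 1.56, 1.757]
ft_force: [-4.7, 3.4, 1.0]
opening: 7.4
clock: 20.35
position: [424.4, -205.3, 88.8]
orientation: [2.666, 1.56, 1.753]
ft_force: [-5.2, 2.6, 1.5]
opening: 7.3
t20.35 pos [ 424.4 -205.3   88.8] zang -52.3 F [-5.2  2.6  1.5] open 7.3 q [-0.46  0.28 -0.5   0.79  0.01  2.03]
```

View pics/d24.png

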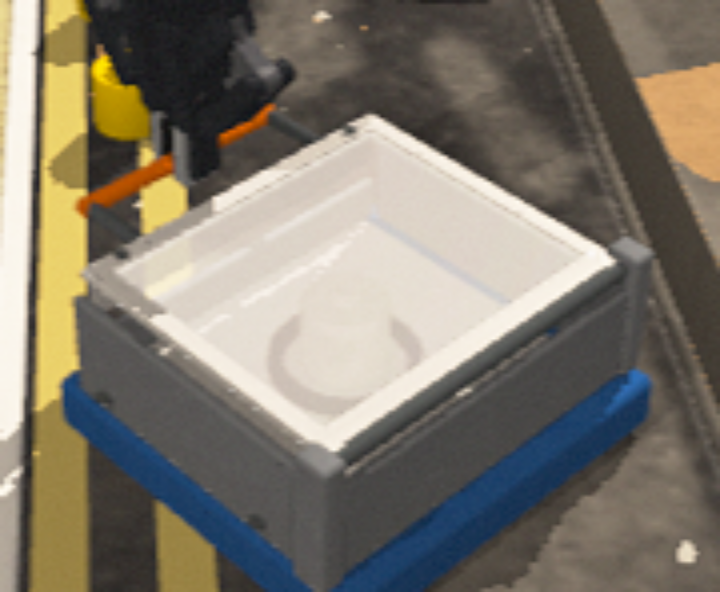

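```bash

python3 -m jog '[-1,2,0,0,0, -1,0,0,0,0]'
python3 -m jog '[-1,2,0,0,0, -1,0,0,0,0]'
python3 -m jog '[-1,2,0,0,0, -1,0,0,0,0]'
python3 - <<'E'
from h import *
im=optics.get_image("side");cv2.imwrite("pics/d25.png",cv2.resize(im[230:310,215:305,::-1],None,fx=7,fy=7))
im=optics.get_image("scene");cv2.imwrite("pics/s25.png",cv2.resize(im[180:310,310:470,::-1],None,fx=4.5,fy=4.5))
E
```

```text
clock: 20.6
position: [424.2, -205.2, 87.4]
orientation: [2.678, 1.56, 1.766]
ft_force: [-6.0, 3.3, 7.8]
opening: 7.1
clock: 20.8
position: [424.3, -205.2, 87.2]
orientation: [2.599, 1.56, 1.687]
ft_force: [-10.5, 4.4, 23.6]
opening: 7.4
clock: 21.0
position: [424.3, -205.3, 87.0]
orientation: [2.51, 1.561, 1.597]
ft_force: [-14.2, 7.1, 37.6]
opening: 7.3
```

View pics/s25.png

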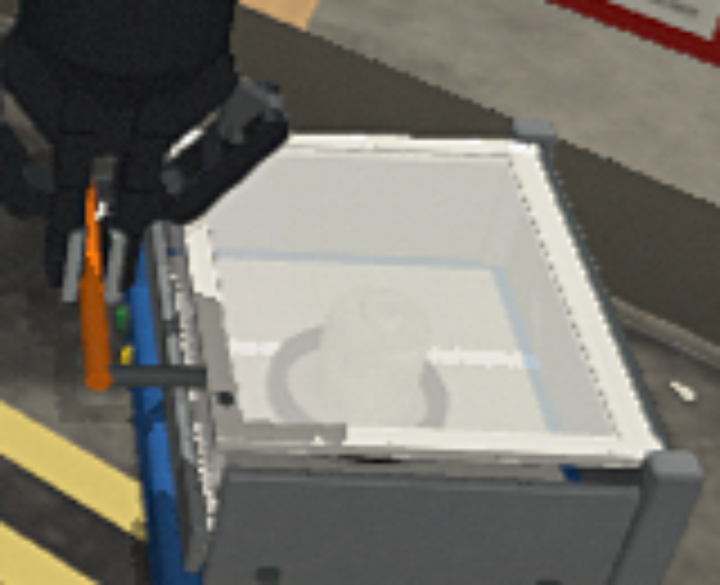

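View pics/d25.png

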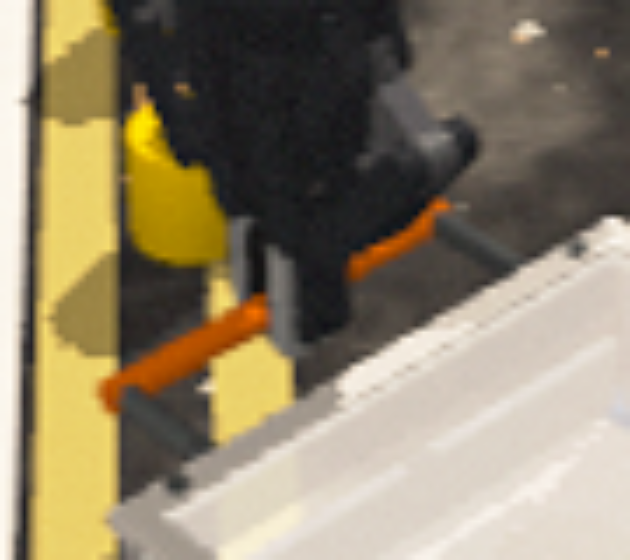

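```bash

python3 -m jog '[-1,-4,0,0,0, -0.35,0,0,0,0, -0.35,0,0,0,0, -0.35,0,0,0,0]'
python3 -m jog '[-0.35,-10,0,0,0, -0.35,-25,0,0,0, -0.35,-35,0,0,0, -0.35,-40,0,0,0]'
python3 -m jog '[-0.35,-20,0,-40,0, -0.35,0,0,-45,0, -0.35,0,0,-45,0, -0.35,0,0,0,0]'
python3 - <<'E'
from h import *
rep()
im=optics.get_image("side");cv2.imwrite("pics/d26.png",cv2.resize(im[230:390,210:390,::-1],None,fx=4,fy=3.7))
im=optics.get_image("scene");cv2.imwrite("pics/s26.png",cv2.resize(im[190:340,320:480,::-1],None,fx=4,fy=4))
E
```

```text
clock: 21.5
position: [426.7, -206.6, 87.2]
orientation: [2.268, 1.562, 1.355]
ft_force: [-0.6, -0.2, -0.4]
opening: 28.0
clock: 21.9
position: [424.9, -206.7, 197.9]
orientation: [2.644, 1.56, 1.732]
ft_force: [1.0, -0.2, 0.1]
opening: 27.9
clock: 22.3
position: [341.5, -101.2, 218.3]
orientation: [2.735, 1.559, 1.825]
ft_force: [0.3, 0.4, -0.5]
opening: 27.9
t22.30 pos [ 341.5 -101.2  218.3] zang -52.1 F [ 0.3  0.4 -0.5] open 27.9 q [-0.3  -0.02 -0.5   1.1   0.01  2.18]
```

View pics/s26.png

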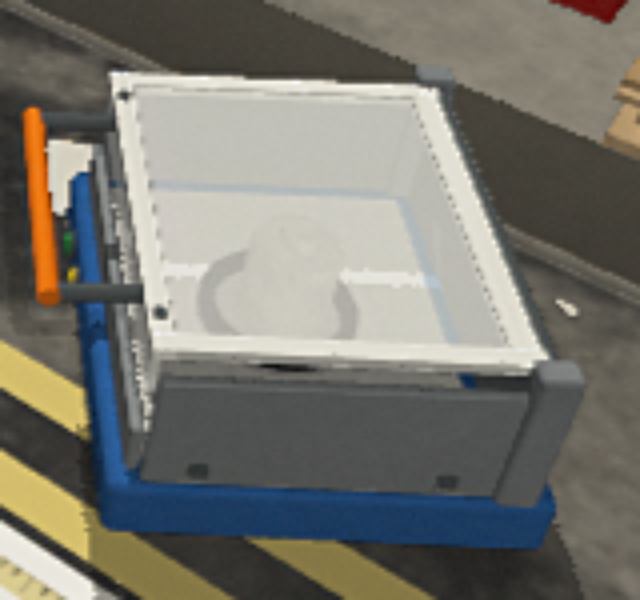

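View pics/d26.png

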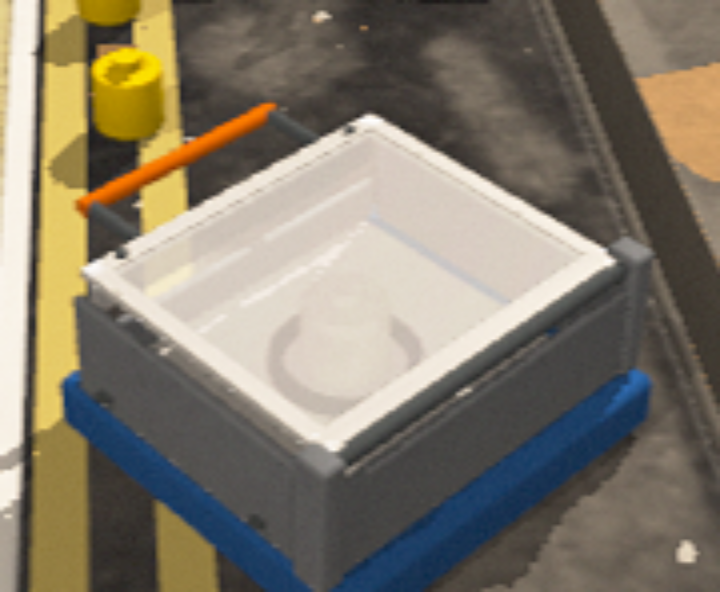

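```bash
python3 - <<'E'
from h import *
np.set_printoptions(precision=1,suppress=True)
a=tri((328.5,218),(277.7,258.9));b=tri((332,264),(231,285.7));print(a,b)
E
```

```text
(array([ 469.3, -173. ,  103.4]), [np.float64(0.314315924480079), np.float64(0.21831069636798717)]) (array([ 377.6, -242.8,  100.8]), [np.float64(0.6422452567452807), np.float64(0.4219872231217396)])
```

```bash

python3 -m jog '[-1,0,0,45,0, -1,0,0,45,0, -1,40,0,40,0, -1,40,0,0,0, -1,0,0,0,0]'
python3 - <<'E'
from h import *
rep();plan([424.3,-207.5,120],-52.2,1,-1)
E
```

```text
clock: 22.9
position: [420.0, -202.7, 137.0]
orientation: [3.057, 1.554, 2.143]
ft_force: [-1.3, 0.9, 0.3]
opening: -0.2
t22.90 pos [ 420.  -202.7  137. ] zang -52.4 F [-1.3  0.9  0.3] open -0.2 q [-0.46  0.23 -0.43  0.92  0.01  2.03]
-1,17.0,0.5,6.4,-0.003
```

```bash

python3 -m jog '[-1,10,0,6,0, -1,10,0,0,0, -1,0,0,0,0]'
python3 -m jog '[-1,4,0,0,0, -1,0,0,0,0]'
python3 -m jog '[-1,3,0,0,0, -1,0,0,0,0]'
```

```text
clock: 23.2
position: [426.6, -207.4, 121.8]
orientation: [2.452, 1.561, 1.539]
ft_force: [-0.8, 0.5, 0.2]
opening: -0.0
clock: 23.4
position: [426.5, -207.2, 118.1]
orientation: [2.398, 1.561, 1.486]
ft_force: [0.2, 0.6, 0.3]
opening: 0.0
clock: 23.6
position: [426.2, -207.1, 114.7]
orientation: [2.478, 1.561, 1.566]
ft_force: [0.2, -0.8, 0.1]
opening: 0.2
```

```bash

python3 -m jog '[-1,3,0,0,0, -1,0,0,0,0]'
python3 -m jog '[-1,2,0,0,0, -1,0,0,0,0]'
python3 -m jog '[-1,2,0,0,0, -1,0,0,0,0]'
```

```text
clock: 23.8
position: [426.0, -207.1, 111.4]
orientation: [2.539, 1.561, 1.627]
ft_force: [-0.7, -0.2, -0.2]
opening: -0.1
clock: 24.0
position: [426.1, -207.1, 109.4]
orientation: [2.537, 1.561, 1.625]
ft_force: [0.5, -0.6, -0.9]
opening: -0.1
clock: 24.2
position: [426.1, -207.1, 107.4]
orientation: [2.539, 1.561, 1.627]
ft_force: [-0.2, 0.2, 0.6]
opening: 0.1
```

```bash

python3 -m jog '[-1,2,0,0,0, -1,0,0,0,0]'
python3 -m jog '[-1,1.5,0,0,0, -1,0,0,0,0]'
python3 -m jog '[-1,1.5,0,0,0, -1,0,0,0,0]'
python3 - <<'E'
from h import *
im=optics.get_image("wrist");cv2.imwrite("pics/w27.png",cv2.resize(im[150:420,150:420,::-1],None,fx=2.2,fy=2.2))
E
```

```text
clock: 24.4
position: [426.1, -207.1, 105.4]
orientation: [2.537, 1.561, 1.625]
ft_force: [-0.6, 0.4, -0.7]
opening: 0.0
clock: 24.6
position: [426.3, -207.2, 104.1]
orientation: [2.487, 1.561, 1.574]
ft_force: [-0.6, 0.4, 0.1]
opening: 0.1
clock: 24.8
position: [426.4, -207.2, 103.2]
orientation: [2.455, 1.561, 1.543]
ft_force: [-0.8, 0.3, 4.5]
opening: -0.2
```

View pics/w27.png

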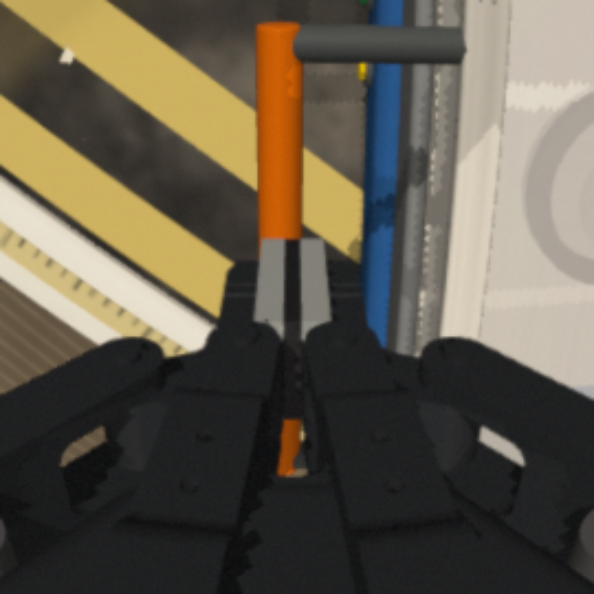

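```bash

python3 -m jog '[-1,1.5,0,0,0, -1,0,0,0,0]'
python3 -m jog '[-1,1.5,0,0,0, -1,0,0,0,0]'
```

```text
clock: 25.05
position: [426.4, -207.2, 102.9]
orientation: [2.378, 1.561, 1.466]
ft_force: [-3.0, 1.9, 15.1]
opening: 0.3
clock: 25.25
position: [426.5, -207.2, 102.6]
orientation: [2.293, 1.562, 1.381]
ft_force: [-7.3, 2.6, 25.1]
opening: -0.3
```

Stiff stop under 25 N: the guard is on its stop. Back off and check.

```bash

python3 -m jog '[-1,-10,0,0,0, -1,-30,0,0,0, -1,-40,0,0,0, -1,-20,0,-40,0, -1,0,0,-45,0]'
python3 -m jog '[-1,0,0,-30,0, -1,0,0,0,0, -1,0,0,0,0]'
python3 - <<'E'
from h import *
rep()
im=optics.get_image("side");cv2.imwrite("pics/d28.png",im[:,:,::-1])
im=optics.get_image("scene");cv2.imwrite("pics/s28.png",cv2.resize(im[190:340,320:480,::-1],None,fx=4,fy=4))
E
```

```text
clock: 25.75
position: [377.2, -141.8, 203.3]
orientation: [1.729, 1.561, 0.815]
ft_force: [0.1, 0.3, -0.3]
opening: -0.2
clock: 26.05
position: [356.0, -117.0, 200.7]
orientation: [2.379, 1.562, 1.468]
ft_force: [0.9, -0.7, 0.4]
opening: -0.1
t26.05 pos [ 356.  -117.   200.7] zang -52.2 F [ 0.9 -0.7  0.4] open -0.1 q [-0.33  0.02 -0.51  1.05  0.01  2.16]
```

View pics/d28.png

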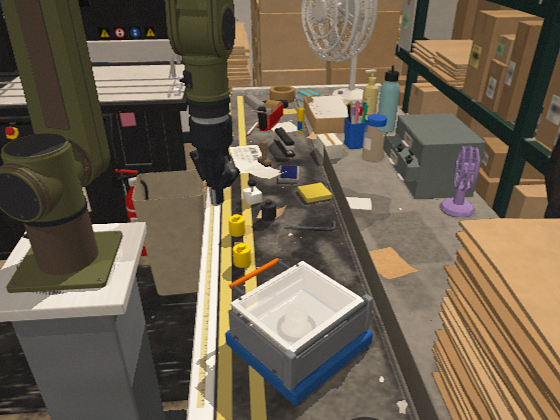

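View pics/s28.png

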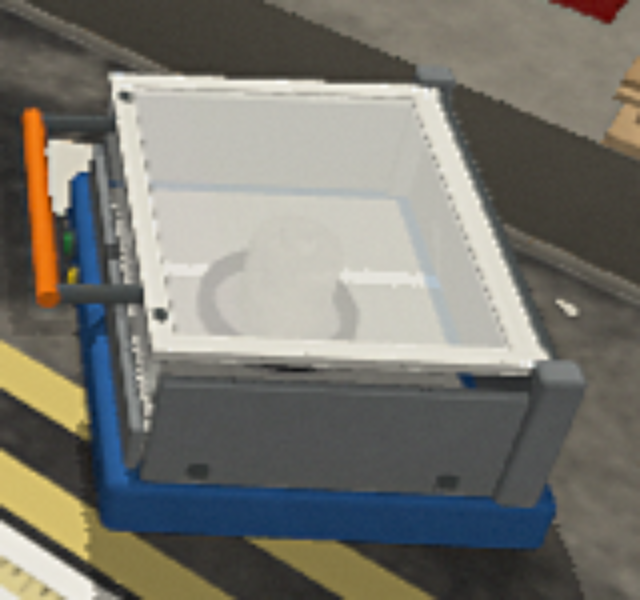

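The closed guard lies level (bar ends at about pixels (329,218) and (332,264) in the scene view). The roller stands in the ring under it, and the arm is clear.

```bash
python3 -c "
from plant import robot
print(robot.hand_in())"
```

```text
the job is handed in; nothing more can be done
None
```

The guard was raised, the light grey roller was placed stub up in the nest, and the guard was closed over it. I handed in at about 26 s; no verdict was reported.

**What I did**
- I lifted the guard by its bar to about 1.83 rad, past upright, and it stayed there on its own.
- I stood the roller in the nest. It met the floor at about 5 N and I let go with the fingertips above the rim.
- I lowered the guard along its arc until it met the stop.
- After letting go, I pressed on top of the bar with shut fingers. It gave less than 1 mm as the force rose from 4.5 to 25 N.

**Last checks**
- **Final pictures:** the guard lies level and the roller stands in the ring. The other parts still stand on the bench, and the arm touches nothing (force near 0).
- **Bar height:** I measured about 102 mm before the final press, against 100 mm expected, which is within camera error. I did not measure it again after the press.

**What disagreed or went wrong**
- **Fingertip reach:** in the pictures the fingertips stood only about 0 to 4 mm ahead of the TCP, not 19 mm. My first grasp of the bar closed above it and touched nothing, so I worked from the pictures after that.
- **Bar slip:** the bar slipped out of the fingers near the end of the lift, after the guard was already past upright.
- **Force peaks:** the wrist force reached about 38 N (vertical part; about 41 N in all) against the stop, pressed through the finger grip on the bar.
- **Opening reading:** it showed about 2 to 3 mm less than the known thickness of whatever was held.

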